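Gang timber blocks in the drilling jig and clamp the row

TASK

Load the drilling jig on the bench: first set out all the timber blocks in a row on the open end of its bed, flat, in line and crosswise like rungs, clear of the clamp; then push the whole row in as one block, without it splaying, until it is closed up and fully home against the stop. Then tighten the clamp knob clockwise until the bar meets the blocks and the resistance jumps up, and give it about an eighth of a turn more, no harder; leave the other things on the bench alone.

Things in the scene. Friction and masses are not known exactly. Their poses are not given: they have to be found in the camera images.
- jig: plywood drilling jig fixed to the bench, bed top 12 mm above the bench. Origin at bench level on the row's centre line, which runs along y. Open loading end, no guides: x -85..+85, y -240..+20 mm. Clamp end: x -165..+85, y +20..+220 mm. Pushed home, the blocks lie with their length along jig x, touching one another and the stop: centres at y = +181, +143, +105 (and +67) mm
- stop_face (a point): foot of the aluminium end stop's face on the centre line, at jig y = +200 mm, bed level; axes as the jig. The stop is 54 mm high above the bench
- mouth (a point): point on the centre line at bed level, jig y = +40 mm: here the clamp end begins; from here to the stop the row lies between back fence (+x side) and press bar (-x side, top 46 mm above the bench). Flared lead-ins on both reach from here out to y = +10 mm and widen the mouth to about 138 mm. Axes as the jig
- fence: aluminium back fence, fixed to the jig, 68 mm high above the bench; origin at bench level; its clamping face is the plane x = 0 of this frame, 57.5 to 60.5 mm from the row's centre line
- bush_plate (a point): middle of the outer lower edge of the steel bush plate, carried by the fence at jig y = +120 mm, 57 mm above the bench. The plate overhangs the row from here to the stop, top with bushes 73 mm above the bench, so the two places next to the stop cannot be reached from above
- clamp_knob_grip (a point): point on the vertical axis of the black clamp knob, 69 mm above the bench, at x = -132, y = +120 mm of the jig. The knob's grip is an upright bar 53 mm long (along this point's x), 14 mm thick (along its y), from 44 to 76 mm above the bench; below it are a 56 mm disc and a 60 x 75 mm housing. The point turns with the knob
- clamp_knob (a joint): turn of the knob, rad, 0 to 5.2, starts at 0 to 0.5; grows clockwise seen from above and moves the press bar 4 mm per rad towards the fence (118 mm apart at 0, give or take 1.5). Turns against 0.12 N m; stays where left. When the bar meets the blocks (at 1.6 to 2.4 rad) the resistance jumps to about 0.165, then rises by 0.055 N m per rad
- clamp_bar (a joint): how far the press bar is pressed back on its springs, m (0 free, as at the start; 0.009 at most); once the bar squeezes the blocks it grows by about 0.004 per rad of further knob turn, so about 0.003 for an eighth of a turn
- block_1: pale timber block, 38 wide x 110 long x 38 mm high, about 80 g; origin at the centre of its underside, x across the width, y along the length, z up; starts lying flat on the bench right of the jig. Three or four such blocks are present in a run, all alike; the others are absent
- block_2: pale timber block, 38 wide x 110 long x 38 mm high, about 80 g; origin at the centre of its underside, x across the width, y along the length, z up; starts lying flat on the bench right of the jig. Three or four such blocks are present in a run, all alike; the others are absent
- block_3: pale timber block, 38 wide x 110 long x 38 mm high, about 80 g; origin at the centre of its underside, x across the width, y along the length, z up; starts lying flat on the bench right of the jig. Three or four such blocks are present in a run, all alike; the others are absent
- block_4: pale timber block, 38 wide x 110 long x 38 mm high, about 80 g; origin at the centre of its underside, x across the width, y along the length, z up; starts lying flat on the bench right of the jig. Three or four such blocks are present in a run, all alike; the others are absent
- tape_measure: yellow pocket tape measure, 40 x 91 x 68 mm, stands among the blocks; bystander; origin at the centre of its underside
- bottle: small black bottle with a white cap, 40 mm across, 76 mm high, stands among the blocks; bystander; origin at the centre of its underside
- tape_roll: roll of masking tape lying flat, 110 mm across, 24 mm high; bystander; origin at the centre of its underside

How it is judged:
By the outcome, as a careful person would: the job done as asked, in the order asked, and still so for the second after the job is handed in, with the robot touching nothing.
Of block_1, block_2, block_3, block_4 only 3 to 4 are there at a start; the rules pass over those that are not, and their reading is None.
At some moment in a run one of block_1, block_2, block_3, block_4 may be knocked a few centimetres aside while the robot is not near it.
Once in a run the grip may slacken for a moment while it holds something.
It also fails if it takes over 210 s, if anything falls off the work surface, if the arm or the gripper's body presses on something with over 40 N, if the wrist force passes 120 N, or if a joint passes its speed limit or range.

ROBOT

A 6-joint arm with a two-finger parallel gripper is mounted at the origin on a cart in front of the work surface, level with it; the furniture and walls round the work are solid. World frame = base frame: x ahead of the robot, y to its left, z up, the work surface at z = 0. Lengths are in m, angles in rad, forces in N, time in s.
With the tool pointing down it reaches from about 0.225 to 0.875 m from the base axis. Payload 3.4 kg.
Tool frame: the origin (TCP) lies at the very end of the fingers, on their centre line; the grasp point (between the pads) lies 19 mm behind it; z points along the fingers, y is the line along which they close (so a half turn about z gives the same grasp; the last joint's range is limited). The gripper opens to 85 mm and grips with 20 to 120 N. Pads are 22 mm wide; open, the fingers measure 114 mm over their backs; the gripper's body (76 mm by 85 mm) begins 54 mm behind the grasp point. The pads swing forward as they close: fully open they stand 13 mm farther back than shut.
Start: joints at [-1.438, 0.276, 1.505, -0, 1.361, -0.121], TCP at [0.144, -0.557, 0.231] pointing down, gripper open.
Joint ranges: [-2.89, 2.89], [-0.75, 2.08], [0.22, 2.7], [-1.18, 4.32], [0.11, 2.71], [-2.7, 2.7]. Speed limits (rad/s): [2.57, 2.57, 3.14, 3.14, 3.14, 3.14].

INTERFACE

Orientations are given as a unit quaternion [w, x, y, z].
In Python, from rig import readout, vision, manip gives the robot as it stands.
- The arm moves only by the shell command python3 -m handwheel 'ROWS' [FORCE]. ROWS is JSON, a list of rows, each a list of 3 entries, a list of its own where there are three numbers: the shift along the tool's x, y, z in mm, then the turn, a rotation vector about the tool's x, y, z in units of 6 degrees (1.0 is 6 degrees), then the closure, from -1 (fully open) to 1 (shut), so that 0 is half open. A call has 1 to 20 rows; each row shifts and turns the commanded pose from where the row before left it, along the tool's axes as they then stand; what a row does not reach is not made up. A row lasts 1/8 s, in which the tool goes at most 62.5 mm and 10.7 degrees, less where a joint would pass 70% of its speed; a pose out of reach is approached as far as the arm can. A call is refused whole if a number of a shift passes 62.5 or a number of a turn 1, either way. A call with a gripper value outside its range is refused whole. The fingers move at their own pace and stop on an object; FORCE is the grip in N (left out, the last holds). Time passes only in rows, so rows that do not move let the fingers close. It gives the time, the measured TCP pose, the force, the opening and the grip force at its end, in the units of the state.
- readout.get_state(): the state, without advancing time (a new reading comes with each control period).
- vision.get_image(name): name is "side" or "top" or "wrist"; returns the picture (480x640x3 uint8, blue, green, red); there is no depth.
- vision.camera_params(name): a dict with "intrinsics" (3x3 intrinsics, pixels), "rvec" (rotation vector, rad) and "tvec" (3), from world to camera coordinates, as OpenCV has them; the wrist camera has in their place "hand_eye" (4x4, takes a point from camera to tool coordinates, whose origin is the TCP and whose axes are the flange's). Camera axes: x right, y down, z forward; pixel columns grow to the right and rows downward; lengths in m; the calibration is good to about 2 mm. A picture is of the moment at which its call begins: read the wrist's pose just before it. camera_params takes no time and is no camera call.
- manip.sign_off(): hands the job in; it is judged then, once.
The state is a dict: "clock": time; "qpos": joint angles; "qd": joint speeds; "effort": joint torques, N m; "position": TCP position; "ee_rot": TCP orientation; "contact_force": force on the tool from outside, world axes, zero at the start; "moment": the same for the moment, N m; "width": finger opening in m; "gripper_force": force on a finger pad.
Only numpy, scipy, OpenCV 4.12 (cv2) and the standard library are available. Lean on these libraries where they do the work, as an engineer would, in place of code of your own. Each camera call takes 0.05 s, during which the arm holds its last target. There are 200 camera calls.

## Working session

There is one attempt and no reset: what is moved stays moved. The work goes in short steps, Python scripts to look and compute and a shell command to move; the robot and the scene stay as the last step left them, time stands still between calls to the robot, and variables do not carry over. Pictures are saved under pics/ and viewed, at most 19 in all, crops included, and the job is handed in when it is done.

```bash
mkdir -p pics; ls; cat > h.py <<'E'
import numpy as np, cv2
from rig import readout, vision, manip
from scipy.spatial.transform import Rotation as R
def st(): return readout.get_state()
def tool():
    s=st(); q=s["ee_rot"]; return np.array(s["position"]), R.from_quat([q[1],q[2],q[3],q[0]])
def cam(n):
    c=vision.camera_params(n); K=np.array(c["intrinsics"])
    if n=="wrist":
        p,r=tool(); H=np.array(c["hand_eye"]); Rc=r.as_matrix()@H[:3,:3]; o=r.as_matrix()@H[:3,3]+p
    else:
        A=cv2.Rodrigues(np.array(c["rvec"]))[0]; Rc=A.T; o=-A.T@np.array(c["tvec"]).ravel()
    return K,Rc,o
def ray(C,uv,z):
    K,Rc,o=C; uv=np.atleast_2d(uv).astype(float)
    d=(Rc@np.linalg.inv(K)@np.c_[uv,np.ones(len(uv))].T).T
    return o+d*((z-o[2])/d[:,2])[:,None]
def proj(C,P):
    K,Rc,o=C; q=(K@Rc.T@(np.atleast_2d(P)-o).T).T; return q[:,:2]/q[:,2:]
def snap(n,f):
    C=cam(n); im=vision.get_image(n); cv2.imwrite(f"pics/{f}.png",im); return im,C
E
python3 - <<'E'
from h import *
for n in("top","side","wrist"):
    im,C=snap(n,n+"0"); print(n,C[0].round(1).tolist(),C[2].round(3),C[1].round(2).tolist())
s=st(); print({k:np.round(v,3).tolist() for k,v in s.items()})
E
```

```text
pics
top [[489.4, 0.0, 325.6], [0.0, 489.4, 242.8], [0.0, 0.0, 1.0]] [0.449 0.045 1.386] [[0.01, -1.0, 0.09], [-1.0, -0.01, -0.01], [0.01, -0.09, -1.0]]
side [[446.9, 0.0, 319.0], [0.0, 446.9, 245.8], [0.0, 0.0, 1.0]] [ 0.602 -0.687  1.07 ] [[1.0, 0.02, -0.03], [0.03, -0.81, 0.58], [-0.01, -0.58, -0.81]]
wrist [[340.8, 0.0, 324.4], [0.0, 340.8, 243.0], [0.0, 0.0, 1.0]] [ 0.22  -0.537  0.374] [[0.25, -0.92, -0.3], [-0.97, -0.24, -0.07], [-0.0, 0.3, -0.95]]
{'clock': 0.15, 'qpos': [-1.438, 0.276, 1.506, 0.0, 1.361, -0.121], 'qd': [-0.0, -0.003, -0.001, 0.001, -0.001, -0.0], 'effort': [0.002, -41.714, -24.603, 0.0, 0.008, -0.0], 'position': [0.144, -0.556, 0.231], 'ee_rot': [-0.001, 0.992, 0.127, -0.0], 'contact_force': [0.18, -0.608, -0.442], 'moment': [-0.038, 0.014, 0.012], 'gripper_force': 0.0, 'width': 0.086}
```

View pics/top0.png

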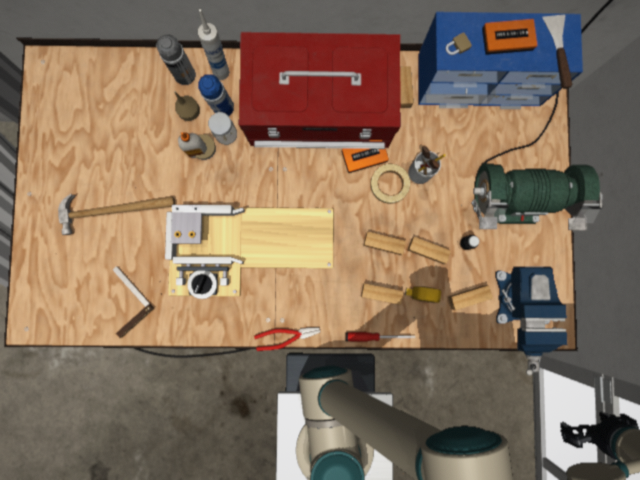

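View pics/side0.png

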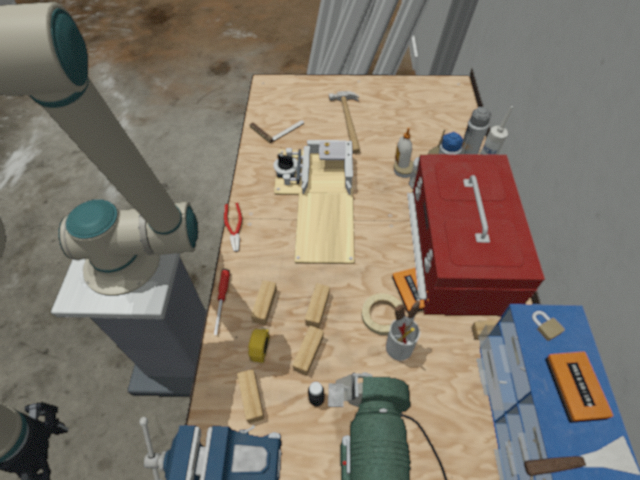

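The top view shows the jig bed (x 240–333, y 208–268) and clamp knob at (202,284). There are four blocks near (385,243), (429,250), (382,292) and (470,297), with the tape measure at (425,295) and the bottle at (470,241).

```bash
cat > seg.py <<'E'
from h import *
def blocks(im,C,z=0.038,roi=(340,225,500,315),thr=None):
    x0,y0,x1,y1=roi; c=cv2.GaussianBlur(im[y0:y1,x0:x1],(3,3),0)
    hsv=cv2.cvtColor(c,cv2.COLOR_BGR2HSV)
    return hsv
E
python3 - <<'E'
from h import *
im=cv2.imread('pics/top0.png'); hsv=cv2.cvtColor(im,cv2.COLOR_BGR2HSV)
for p in [(385,241),(429,249),(382,290),(470,296),(400,265),(450,275),(360,265),(425,230),(415,320),(285,240)]:
    print(p,im[p[1]-1:p[1]+2,p[0]-1:p[0]+2].mean((0,1)).round(),hsv[p[1],p[0]])
a=cv2.resize(im[222:318,340:500],None,fx=4.5,fy=4.5,interpolation=cv2.INTER_CUBIC)
b=cv2.resize(im[195:305,155:345],None,fx=3.79,fy=3.79,interpolation=cv2.INTER_CUBIC)
cv2.imwrite('pics/crops.png',cv2.resize(np.vstack([a[:,:720],b[:,:720]]),None,fx=.7,fy=.7))
E
```

```text
(385, 241) [ 92. 149. 192.] [ 17 132 193]
(429, 249) [ 90. 146. 191.] [ 16 137 190]
(382, 290) [100. 155. 196.] [ 17 124 197]
(470, 296) [ 95. 151. 194.] [ 17 128 195]
(400, 265) [119. 159. 199.] [ 15 101 201]
(450, 275) [101. 144. 189.] [ 14 120 189]
(360, 265) [103. 143. 185.] [ 15 114 185]
(425, 230) [101. 143. 185.] [ 15 115 184]
(415, 320) [ 94. 127. 159.] [ 15 104 167]
(285, 240) [140. 206. 233.] [ 21 102 233]
```

View pics/crops.png

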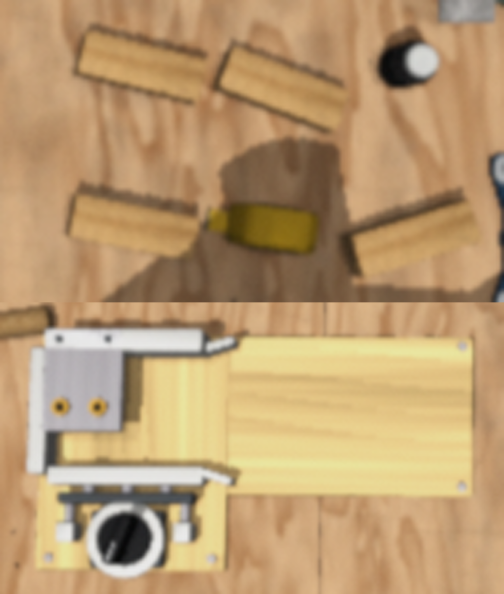

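The crops show clean block outlines and the jig: bed in pale yellow, fence on top, bar below, knob at the lower left with its grip about 45–60° diagonal.

```bash
cat > seg.py <<'E'
from h import *
def ratio(im):
    f=cv2.GaussianBlur(im.astype(np.float32),(0,0),1.0); return (f[...,1]-f[...,0])/(f[...,2]-f[...,0]+1)
def rects(m,C,z,amin):
    out=[]
    for c in cv2.findContours(m,cv2.RETR_EXTERNAL,cv2.CHAIN_APPROX_NONE)[0]:
        if cv2.contourArea(c)<amin: continue
        P=ray(C,c[:,0],z)[:,:2]; (cx,cy),(w,h),a=cv2.minAreaRect((P*1000).astype(np.float32))
        if w<h: w,h,a=h,w,a+90
        out.append((cx,cy,w,h,(a+90)%180-90))   # mm, long-axis angle deg from world x
    return out
def blocks(im,C,z=.038,roi=(340,225,500,315),amin=250):
    r=ratio(im); v=im.max(2)
    m=((r>.535)&(r<.64)&(v>140)).astype(np.uint8)*255
    k=np.zeros_like(m); x0,y0,x1,y1=roi; k[y0:y1,x0:x1]=1; m*=k
    m=cv2.morphologyEx(m,cv2.MORPH_OPEN,np.ones((3,3),np.uint8)); m=cv2.morphologyEx(m,cv2.MORPH_CLOSE,np.ones((5,5),np.uint8))
    cv2.imwrite('pics/m.png',m); return rects(m,C,z,amin)
E
python3 - <<'E'
from seg import *
im=cv2.imread('pics/top0.png'); C=cam('top')
for b in blocks(im,C): print(np.round(b,1))
r=ratio(im); m=((r>.64)&(im[...,1]>150)).astype(np.uint8)*255; m[:, :240]=0; m[:195]=0;m[290:]=0; m[:,345:]=0
m=cv2.morphologyEx(m,cv2.MORPH_OPEN,np.ones((5,5),np.uint8))
print('bed open part',rects(m,C,.012,1000))
g=np.array([[325,213],[325,264]]) 
S=cv2.imread('pics/side0.png'); Cs=cam('side')
for b in blocks(S,Cs,roi=(225,275,345,425)): print('side',np.round(b,1))
# knob: dark grip within knob
E
```

```text
[ 416.3 -373.   107.9   38.3  -72.7]
[ 423.9 -125.4  105.4   38.6   79.2]
[ 546.7 -258.3  109.    37.9   68.6]
[ 565.5 -133.3  108.6   37.2   76.4]
bed open part [(580.4814453125, 140.11224365234375, 262.8536071777344, 167.0220947265625, -89.50207054615021)]
side [ 486.4 -245.8  386.7  311.9  -88.9]
```

```bash
cat > go.py <<'E'
import sys
from h import *
def plan(x,y,z,phi):
    p,r=tool(); t=R.from_euler('z',phi,degrees=True)*R.from_euler('x',180,degrees=True)
    d=np.array([x,y,z])-p*1000
    print('turn units',np.round(np.degrees((r.inv()*t).as_rotvec())/6,2),'| shift in CURRENT axes',np.round(r.inv().apply(d),1),'| in TARGET axes',np.round(t.inv().apply(d),1))
if __name__=='__main__':
    a=[float(v) for v in sys.argv[1:]]
    for i in range(0,len(a),4): plan(*a[i:i+4])
E
python3 go.py 416.3 -373 120 107.3 416.3 -373 6 107.3 547 -258 120 68.6
```

```text
turn units [-1.000e-02 -1.000e-02 -1.546e+01] | shift in CURRENT axes [ 309.3 -108.9  110.8] | in TARGET axes [ 94.  314.2 110.6]
turn units [-1.000e-02 -1.000e-02 -1.546e+01] | shift in CURRENT axes [ 309.2 -108.7  224.8] | in TARGET axes [ 94.  314.2 224.6]
turn units [-0.01 -0.01 -9.01] | shift in CURRENT axes [ 464.6 -187.4  111. ] | in TARGET axes [424.6 266.1 110.6]
```

```bash
python3 -m handwheel '[[[0,-55,0],[0,0,0],-1],[[0,-54,0],[0,0,0],-1],[[52,0,0],[0,0,0],-1],[[52,0,0],[0,0,0],-1],[[52,0,0],[0,0,0],-1],[[51,0,0],[0,0,0],-1],[[51,0,0],[0,0,0],-1],[[51,0,0],[0,0,0],-1]]' 40
python3 -m handwheel '[[[0,0,0],[0,0,-1],-1],[[0,0,0],[0,0,-1],-1],[[0,0,0],[0,0,-1],-1],[[0,0,0],[0,0,-1],-1],[[0,0,0],[0,0,-1],-1],[[0,0,0],[0,0,-1],-1],[[0,0,0],[0,0,-1],-1],[[0,0,0],[0,0,-1],-1],[[0,0,0],[0,0,-1],-1],[[0,0,0],[0,0,-1],-1],[[0,0,0],[0,0,-1],-1],[[0,0,0],[0,0,-1],-1],[[0,0,0],[0,0,-1],-1],[[0,0,0],[0,0,-1],-1],[[0,0,0],[0,0,-1],-1],[[0,0,0],[0,0,-0.5],-1],[[0,0,0],[0,0,0],-1]]'
python3 - <<'E'
from seg import *
im,C=snap('wrist','w1'); print(tool()[0])
cv2.imwrite('pics/w1c.png',im)
r=ratio(im); cv2.imwrite('pics/w1r.png',np.clip(r*300,0,255).astype(np.uint8))
print(proj(C,[[.4163,-.373,.038]]))
E
python3 go.py 416.3 -373 6 107.3
```

```text
clock: 1.15
position: [0.4176, -0.3728, 0.2311]
ee_rot: [0.0, 0.992, 0.127, -0.0]
contact_force: [0.3, -0.7, 0.2]
width: 0.0854
gripper_force: 0.0
clock: 3.28
position: [0.416, -0.3734, 0.231]
ee_rot: [-0.0, 0.591, 0.806, 0.0]
contact_force: [0.8, 0.1, 0.5]
width: 0.0855
gripper_force: 0.0
[ 0.4159812  -0.37338076  0.2310234 ]
[[324.71540443 215.20895868]]
turn units [-0.   -0.    0.03] | shift in CURRENT axes [2.00e-01 5.00e-01 2.25e+02] | in TARGET axes [  0.3   0.4 225. ]seg.py:3: RuntimeWarning: divide by zero encountered in divide
  f=cv2.GaussianBlur(im.astype(np.float32),(0,0),1.0); return (f[...,1]-f[...,0])/(f[...,2]-f[...,0]+1)
```

View pics/w1.png

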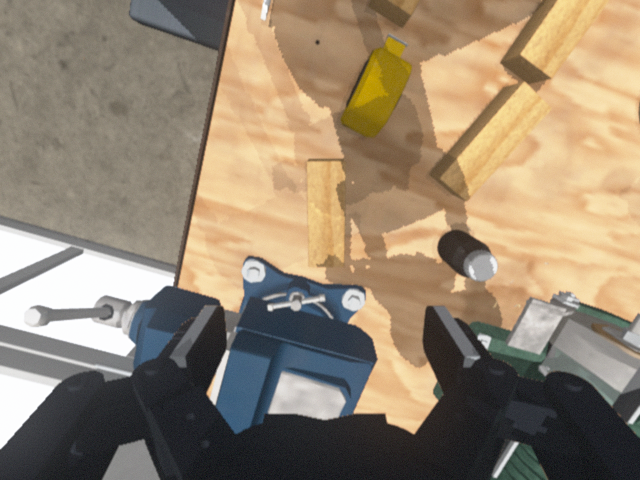

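The wrist view shows the block at (326,213), within 1–2 mm of where I predicted it. The vise base starts clear below at row 258. Descending to grasp.

```bash
python3 -m handwheel '[[[0,0,40],[0,0,0],-1],[[0,0,40],[0,0,0],-1],[[0,0,40],[0,0,0],-1],[[0,0,40],[0,0,0],-1],[[0,0,35],[0,0,0],-1],[[0,0,20],[0,0,0],-1],[[0,0,10],[0,0,0],-1],[[0,0,0],[0,0,0],-0.3],[[0,0,0],[0,0,0],0.5],[[0,0,0],[0,0,0],1],[[0,0,0],[0,0,0],1],[[0,0,0],[0,0,0],1],[[0,0,0],[0,0,0],1],[[0,0,0],[0,0,0],1]]' 60
python3 -m handwheel '[[[0,0,-40],[0,0,0],1],[[0,0,-40],[0,0,0],1],[[0,0,-40],[0,0,0],1],[[0,0,-24],[0,0,0],1],[[0,0,0],[0,0,0],1]]'
python3 go.py 579 232 150 180.5
```

```text
clock: 5.08
position: [0.4168, -0.3744, 0.0076]
ee_rot: [0.001, 0.591, 0.807, -0.0]
contact_force: [0.4, 0.2, 6.3]
width: 0.0372
gripper_force: 62.0
clock: 5.7
position: [0.4169, -0.3744, 0.1521]
ee_rot: [0.002, 0.591, 0.807, -0.001]
contact_force: [-0.2, 0.1, -0.6]
width: 0.0373
gripper_force: 61.3
turn units [-1.000e-02  4.000e-02 -1.216e+01] | shift in CURRENT axes [5.293e+02 3.374e+02 5.000e-01] | in TARGET axes [-167.4  604.9    2.1]
```

```bash
python3 -m handwheel '[[[40,30,-20],[0,0,0],1],[[40,30,-20],[0,0,0],1],[[40,30,-20],[0,0,0],1],[[40,30,-20],[0,0,0],1],[[40,30,0],[0,0,0],1],[[40,30,0],[0,0,0],1],[[40,30,0],[0,0,0],1],[[40,20,0],[0,0,0],1],[[40,20,0],[0,0,0],1],[[40,20,0],[0,0,0],1],[[20,10,0],[0,0,0.5],1],[[0,0,0],[0,0,1],1],[[0,0,0],[0,0,1],1],[[0,0,0],[0,0,0.3],1],[[0,0,0],[0,0,0],1],[[0,0,0],[0,0,0],1]]'
python3 - <<'E'
from h import *
im,C=snap('wrist','w2'); print(tool()[0],proj(C,np.array([[.579,.249,.012],[.579-.0017,.449,.012],[.579+.059,.449,.068],[.447,.369,.069]])).round(0))
E
```

```text
clock: 7.7
position: [0.5563, 0.1112, 0.2298]
ee_rot: [-0.0, 0.702, 0.712, -0.0]
contact_force: [-0.1, -0.0, -1.7]
width: 0.0373
gripper_force: 61.3
[0.55641946 0.11120563 0.2300367 ] [[ 350.   69.]
 [ 357. -216.]
 [ 462. -303.]
 [ 170. -142.]]
```

View pics/w2.png

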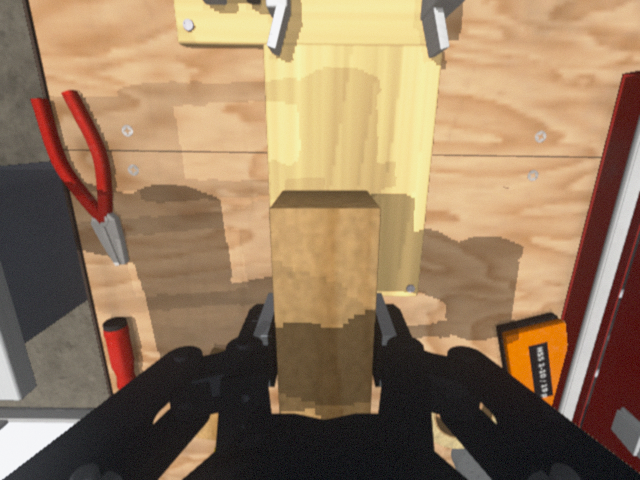

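The bed spans columns 265–440, with its near right corner at (417,293). The flare tips are at about (275,50) and (437,50), and the clamp base corner is at (180,45). I'll move up to see the clamp.

```bash
python3 -m handwheel '[[[40,0,0],[0,0,0],1],[[40,0,0],[0,0,0],1],[[40,0,0],[0,0,0],1],[[30,0,0],[0,0,0],1],[[0,0,0],[0,0,0],1],[[0,0,0],[0,0,0],1]]'
cat > edges.py <<'E'
E
python3 - <<'E'
from h import *
im,C=snap('wrist','w3'); print(tool()[0])
import pickle; pickle.dump(C,open('w3.pkl','wb'))
E
```

```text
clock: 8.5
position: [0.5545, 0.2607, 0.2301]
ee_rot: [0.0, 0.702, 0.712, -0.0]
contact_force: [-0.5, -0.1, -1.5]
width: 0.0371
gripper_force: 65.5
[0.55455541 0.26038491 0.23021621]
```

View pics/w3.png

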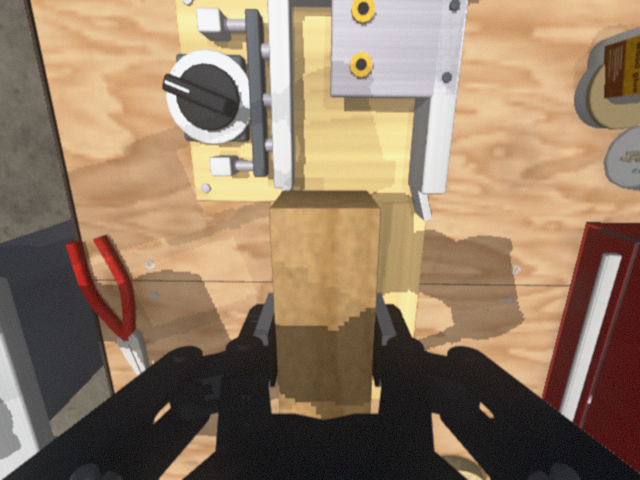

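```bash
python3 - <<'E' 2>/dev/null
from seg import *
import pickle
C3=pickle.load(open('w3.pkl','rb')); im=cv2.imread('pics/w3.png').astype(np.float32)
p3=np.array([.55456,.26038,.23022])
# w2 camera: same orientation, shifted
C2=(C3[0],C3[1],C3[2]+np.array([.55642,.11121,.23004])-p3)
i2=cv2.imread('pics/w2.png'); r2=ratio(i2)
def scan(r,rows,lo,hi,thr):
    L=[]
    for v in rows:
        m=np.where(r[v,lo:hi]>thr)[0]; L.append((lo+m.min()-.5,lo+m.max()+.5,v))
    return np.array(L)
S=scan(r2,range(65,185,6),230,480,.62)
for k,n in((0,'left'),(1,'right')):
    P=ray(C2,S[:,[k,2]],.012)[:,:2]*1000; 
    f=np.polyfit(P[:,1],P[:,0],1); e=P[:,0]-np.polyval(f,P[:,1]); g=abs(e)<3; f=np.polyfit(P[g,1],P[g,0],1)
    print(n,'x at y=140,249',np.polyval(f,[140,249]).round(1),'slope deg',np.degrees(-f[0]).round(2),g.sum())
print('corner',ray(C2,[[417,294.5],[180,45.5]],.012)*1000)
print('front edge y20',ray(C3,[[197,201],[265,200.5]],.012)*1000)
print('fence foot',ray(C3,[[415.5,97],[411.5,188]],.012)*1000)
print('fence top inner edge',ray(C3,[[430,97],[425,190]],.068)*1000)
print('bar top',ray(C3,[[291,10],[292,100],[293,186]],.046)*1000)
print('plate edge lower',ray(C3,[[332,96],[413,97]],.060)*1000)
print('grip',ray(C3,[[165,82],[237,108]],.076)*1000, 'disc',ray(C3,[[207.5,97]],.04)*1000)
E
```

```text
left x at y=140,249 [497.1 497.1] slope deg 0.04 20
right x at y=140,249 [665.4 665.3] slope deg 0.07 20
corner [[665.84084747  12.1774307   12.        ]
 [418.94548512 267.09873412  12.        ]]
front edge y20 [[417.93191873 268.77177168  12.        ]
 [490.80344586 270.19244812  12.        ]]
fence foot [[642.35177815 374.32715432  12.        ]
 [646.42807073 285.43128189  12.        ]]
fence top inner edge [[640.62317333 368.96713183  68.        ]
 [644.33046701 292.06243638  68.        ]]
bar top [[524.80456793 436.16191275  46.        ]
 [524.45731384 367.21596473  46.        ]
 [524.11597194 290.99641246  46.        ]]
plate edge lower [[559.69771308 369.54798085  60.        ]
 [628.46905479 369.58493496  60.        ]]
grip [[426.28530728 376.67289241  76.        ]
 [482.32181995 358.05673274  76.        ]] disc [[447.6304503  369.33490238  40.        ]]
```

```bash
python3 -m handwheel '[[[0,0,0],[0,0,-1],1],[[0,0,0],[0,0,-1],1],[[0,0,0],[0,0,-1],1],[[0,0,0],[0,0,-1],1],[[0,0,0],[0,0,-1],1],[[0,0,0],[0,0,-1],1],[[0,0,0],[0,0,-1],1],[[0,0,0],[0,0,-1],1],[[0,0,0],[0,0,-1],1],[[0,0,0],[0,0,-1],1],[[0,0,0],[0,0,-1],1],[[0,0,0],[0,0,-1],1],[[0,0,0],[0,0,-1],1],[[0,0,0],[0,0,-1],1],[[0,0,0],[0,0,-0.9],1],[[0,0,0],[0,0,0],1],[[0,0,0],[0,0,0],1]]'
python3 go.py 583.5 230 20 180.1
```

```text
clock: 10.68
position: [0.5547, 0.2606, 0.2303]
ee_rot: [0.0, -0.0, 1.0, -0.0]
contact_force: [-0.7, -0.0, -0.4]
width: 0.0372
gripper_force: 65.8
turn units [-0.    0.   -0.01] | shift in CURRENT axes [-28.8 -30.6 210.3] | in TARGET axes [-28.8 -30.6 210.3]
```

```bash
python3 -m handwheel '[[[-29,-31,0],[0,0,0],1],[[0,0,45],[0,0,0],1],[[0,0,45],[0,0,0],1],[[0,0,45],[0,0,0],1],[[0,0,40],[0,0,0],1],[[0,0,20],[0,0,0],1],[[0,0,10],[0,0,0],1],[[0,0,4],[0,0,0],1],[[0,0,0],[0,0,0],1],[[0,0,0],[0,0,0],1]]'
python3 go.py 583.5 230 20 180.1
```

```text
clock: 11.92
position: [0.5844, 0.2306, 0.0223]
ee_rot: [0.001, -0.001, 1.0, 0.0]
contact_force: [-1.0, 0.7, -0.1]
width: 0.0372
gripper_force: 65.9
turn units [0.   0.02 0.01] | shift in CURRENT axes [ 0.9 -0.6  2.3] | in TARGET axes [ 0.9 -0.6  2.3]
```

```bash
python3 -m handwheel '[[[1,0,1.5],[0,0,0],1],[[0,0,0.5],[0,0,0],1],[[0,0,0.5],[0,0,0],1],[[0,0,0],[0,0,0],1]]'
python3 -m handwheel '[[[0,0,0],[0,0,0],0],[[0,0,0],[0,0,0],-0.2],[[0,0,0],[0,0,0],-0.2],[[0,0,0],[0,0,0],-0.2],[[0,0,-15],[0,0,0],-0.2],[[0,0,-35],[0,0,0],-0.2],[[0,0,-45],[0,0,0],-0.2],[[0,0,-45],[0,0,0],-0.5]]'
cat > look.py <<'E'
from seg import *
import sys
im,C=snap('top',sys.argv[1]); print('loose (bench)')
for b in blocks(im,C): print(' ',np.round(b,1))
r=ratio(im); f=cv2.GaussianBlur(im,(0,0),1)
x0,y0,x1,y1=(236,200,338,275)
m=((r<.66)&(r>.5)).astype(np.uint8)*255; k=np.zeros_like(m); k[y0:y1,x0:x1]=1; m*=k
m=cv2.morphologyEx(m,cv2.MORPH_OPEN,np.ones((3,3),np.uint8))
cv2.imwrite('pics/mb.png',m[y0:y1,x0:x1])
g=cv2.resize(im[180:320,150:510],None,fx=2,fy=2,interpolation=cv2.INTER_CUBIC); cv2.imwrite(f'pics/{sys.argv[1]}c.png',g)
for p in [(248,240),(247,230),(247,250),(285,240),(285,220)]: print(p,f[p[1],p[0]],r[p[1],p[0]].round(2))
E
python3 look.py t1; python3 go.py 565.5 -133.3 150 166.4 565.5 -133.3 8 76.4
```

```text
clock: 12.42
position: [0.5825, 0.2304, 0.0196]
ee_rot: [0.0, -0.001, 1.0, 0.0]
contact_force: [-2.4, -1.0, 5.7]
width: 0.037
gripper_force: 66.7
clock: 13.42
position: [0.5827, 0.2304, 0.1612]
ee_rot: [0.001, -0.001, 1.0, 0.0]
contact_force: [0.7, 0.0, -0.6]
width: 0.0643
gripper_force: 0.0
loose (bench)
  [ 424.1 -126.2  109.1   39.1   79.2]
  [ 546.6 -258.1  109.    37.9   69.8]
  [ 565.4 -133.6  107.9   37.2   76.4]
(248, 240) [140 162 172] 0.67
(247, 230) [142 165 175] 0.68
(247, 250) [110 148 173] 0.6
(285, 240) [ 75 115 138] 0.62
(285, 220) [109 166 195] 0.65
turn units [0.05 0.12 2.29] | shift in CURRENT axes [  22.  -364.8   16.7] | in TARGET axes [ -65.6 -359.4   18.2]
turn units [ 0.13  0.06 17.29] | shift in CURRENT axes [  23.8 -365.3  158.7] | in TARGET axes [-359.4   65.6  160.2]
```

```bash
python3 -m handwheel '[[[17,-45,0],[0,0,0],-1],[[0,-46,0],[0,0,0],-1],[[0,-46,0],[0,0,0],-1],[[0,-46,0],[0,0,0],-1],[[0,-46,0],[0,0,0],-1],[[0,-45,0],[0,0,0],-1],[[0,-45,0],[0,0,0],-1],[[0,-45,0],[0,0,0],-1]]'
python3 -m handwheel '[[[0,0,0],[0,0,1],-1],[[0,0,0],[0,0,1],-1],[[0,0,0],[0,0,1],-1],[[0,0,0],[0,0,1],-1],[[0,0,0],[0,0,1],-1],[[0,0,0],[0,0,1],-1],[[0,0,0],[0,0,1],-1],[[0,0,0],[0,0,1],-1],[[0,0,0],[0,0,1],-1],[[0,0,0],[0,0,1],-1],[[0,0,0],[0,0,1],-1],[[0,0,0],[0,0,1],-1],[[0,0,0],[0,0,1],-1],[[0,0,0],[0,0,1],-1],[[0,0,0],[0,0,1],-1],[[0,0,0],[0,0,1],-1],[[0,0,0],[0,0,1],-1],[[0,0,0],[0,0,0.3],-1],[[0,0,0],[0,0,0],-1]]'
python3 go.py 565.4 -133.6 8 76.4
python3 look.py t2 | head -4
python3 - <<'E'
from h import *
C=cam('top'); im=cv2.imread('pics/t2.png')
i,W=snap('wrist','w4'); i2=cv2.resize(i,(400,300)); cv2.putText(i2,str(proj(W,[[.5654,-.1336,.038]]).round(0)),(5,290),0,.5,(0,0,255))
cv2.imwrite('pics/v2.png',np.hstack([cv2.resize(im[195:305,155:345],(400,232)),np.zeros((232,0,3),np.uint8)]) if 0 else np.vstack([cv2.resize(im[195:305,155:345],(400,232),interpolation=cv2.INTER_CUBIC),i2]))
E
```

```text
clock: 14.48
position: [0.5667, -0.1352, 0.1599]
ee_rot: [0.001, -0.001, 1.0, -0.0]
contact_force: [0.9, 0.6, 0.5]
width: 0.0859
gripper_force: 0.0
clock: 16.85
position: [0.5666, -0.1337, 0.1593]
ee_rot: [0.0, 0.786, 0.618, 0.0]
contact_force: [-0.5, 0.2, -0.1]
width: 0.0856
gripper_force: 0.0
turn units [0.01 0.   0.  ] | shift in CURRENT axes [ -0.2  -1.3 151.3] | in TARGET axes [ -0.2  -1.2 151.3]
loose (bench)
(248, 240) [103 160 203] 0.57
(247, 230) [100 158 198] 0.58
(247, 250) [106 165 206] 0.59
```

View pics/v2.png

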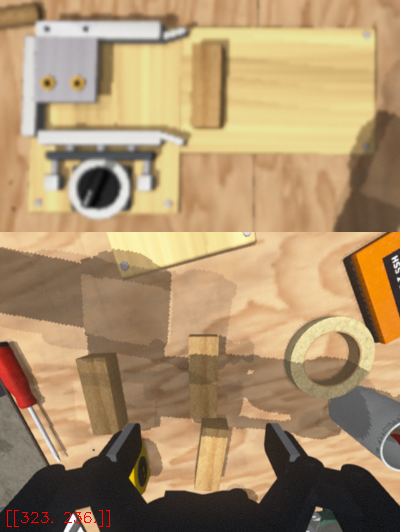

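The first block lies square on the bed, just clear of the mouth. The wrist view shows the next block under the gripper around (326,243), so I'll check its position along its length.

```bash
python3 - <<'E'
from h import *
i=cv2.imread('pics/w4.png').astype(int); C=cam('wrist')
pr=i[:,318:334].mean(1).astype(int)
for v in range(150,320,4): print(v,pr[v],end='; ')
P=np.array([[.5654,-.1336,.038]])
u=np.array([np.cos(np.radians(76.4)),np.sin(np.radians(76.4)),0])
print('\nends',proj(C,np.vstack([P+u*.055,P-u*.055,P+u*.055-[0,0,.038]])).round(0))
E
```

```text
150 [131 167 204]; 154 [117 155 194]; 158 [105 144 185]; 162 [100 138 178]; 166 [ 66  98 123]; 170 [108 166 211]; 174 [107 165 209]; 178 [109 166 210]; 182 [108 165 209]; 186 [104 161 204]; 190 [106 162 206]; 194 [102 158 201]; 198 [ 66  99 127]; 202 [ 65  99 125]; 206 [ 65  98 125]; 210 [ 64  98 124]; 214 [ 65 100 127]; 218 [ 63  97 125]; 222 [ 62  95 121]; 226 [ 61  95 122]; 230 [ 62  94 120]; 234 [ 57  87 111]; 238 [ 54  85 107]; 242 [ 56  85 108]; 246 [ 66 102 131]; 250 [ 66 102 130]; 254 [ 67 102 131]; 258 [ 65 100 128]; 262 [ 63  98 126]; 266 [ 65  99 127]; 270 [ 64  99 128]; 274 [ 62  98 126]; 278 [ 63  98 127]; 282 [ 64  98 126]; 286 [ 64  99 127]; 290 [ 64  99 127]; 294 [ 63  99 125]; 298 [ 61  88 111]; 302 [ 62  87 109]; 306 [ 64  92 119]; 310 [ 63  94 120]; 314 [ 78 113 142]; 318 [ 81 119 148]; 
ends [[323. 166.]
 [323. 297.]
 [323. 163.]]
```

It matches the prediction exactly (rows 166–297). Grasping.

```bash
python3 -m handwheel '[[[0,-1,45],[0,0,0],-1],[[0,0,45],[0,0,0],-1],[[0,0,35],[0,0,0],-1],[[0,0,18],[0,0,0],-1],[[0,0,8],[0,0,0],-1],[[0,0,0],[0,0,0],-0.3],[[0,0,0],[0,0,0],0.5],[[0,0,0],[0,0,0],1],[[0,0,0],[0,0,0],1],[[0,0,0],[0,0,0],1],[[0,0,0],[0,0,0],1],[[0,0,0],[0,0,0],1],[[0,0,-40],[0,0,0],1],[[0,0,-40],[0,0,0],1],[[0,0,-40],[0,0,0],1],[[0,0,-20],[0,0,0],1]]' 60
python3 -m handwheel '[[[0,0,0],[0,0,-1],1],[[0,0,0],[0,0,-1],1],[[0,0,0],[0,0,-1],1],[[0,0,0],[0,0,-1],1],[[0,0,0],[0,0,-1],1],[[0,0,0],[0,0,-1],1],[[0,0,0],[0,0,-1],1],[[0,0,0],[0,0,-1],1],[[0,0,0],[0,0,-1],1],[[0,0,0],[0,0,-1],1],[[0,0,0],[0,0,-1],1],[[0,0,0],[0,0,-1],1],[[0,0,0],[0,0,-1],1],[[0,0,0],[0,0,-1],1],[[0,0,0],[0,0,-1],1],[[0,0,0],[0,0,-1],1],[[0,0,0],[0,0,-1],1],[[0,0,0],[0,0,-0.3],1],[[0,0,0],[0,0,0],1]]'
python3 go.py 582 167 22 180.1
```

```text
clock: 18.95
position: [0.5663, -0.1336, 0.1502]
ee_rot: [0.001, 0.786, 0.618, 0.001]
contact_force: [-0.4, -0.1, -0.3]
width: 0.0373
gripper_force: 61.4
clock: 21.32
position: [0.5653, -0.1333, 0.1476]
ee_rot: [-0.0, -0.001, 1.0, 0.0]
contact_force: [-0.2, -0.9, -1.7]
width: 0.0371
gripper_force: 61.3
turn units [ 0. -0. -0.] | shift in CURRENT axes [-17.1 300.3 125.6] | in TARGET axes [-17.2 300.3 125.6]
```

```bash
python3 -m handwheel '[[[-17,50,0],[0,0,0],1],[[0,50,0],[0,0,0],1],[[0,50,0],[0,0,0],1],[[0,50,0],[0,0,0],1],[[0,50,0],[0,0,0],1],[[0,50,0],[0,0,0],1],[[0,0,0],[0,0,0],1],[[0,0,40],[0,0,0],1],[[0,0,40],[0,0,0],1],[[0,0,28],[0,0,0],1],[[0,0,12],[0,0,0],1],[[0,0,5],[0,0,0],1],[[0,0,0],[0,0,0],1],[[0,0,0],[0,0,0],1]]'
python3 go.py 582 167 20 180.1
```

```text
clock: 23.08
position: [0.5828, 0.1667, 0.0239]
ee_rot: [0.001, -0.001, 1.0, 0.0]
contact_force: [-0.3, -0.4, -0.9]
width: 0.0372
gripper_force: 61.4
turn units [0.   0.02 0.01] | shift in CURRENT axes [0.8 0.3 3.9] | in TARGET axes [0.8 0.3 3.9]
```

```bash
python3 -m handwheel '[[[1,0,2],[0,0,0],1],[[0,0,1],[0,0,0],1],[[0,0,0.5],[0,0,0],1],[[0,0,0.5],[0,0,0],1],[[0,0,0],[0,0,0],1]]'
python3 -m handwheel '[[[0,0,0],[0,0,0],0],[[0,0,0],[0,0,0],-0.2],[[0,0,0],[0,0,0],-0.2],[[0,0,0],[0,0,0],-0.2],[[0,0,-15],[0,0,0],-0.2],[[0,0,-35],[0,0,0],-0.2],[[0,0,-45],[0,0,0],-0.2],[[0,0,-45],[0,0,0],-0.5],[[20,-42,0],[0,0,0],-1],[[23,-42,0],[0,0,0],-1],[[23,-42,0],[0,0,0],-1],[[23,-42,0],[0,0,0],-1],[[23,-42,0],[0,0,0],-1],[[23,-42,0],[0,0,0],-1],[[23,-41,0],[0,0,0],-1]]'
python3 -m handwheel '[[[0,0,0],[0,0,1],-1],[[0,0,0],[0,0,1],-1],[[0,0,0],[0,0,1],-1],[[0,0,0],[0,0,1],-1],[[0,0,0],[0,0,1],-1],[[0,0,0],[0,0,1],-1],[[0,0,0],[0,0,1],-1],[[0,0,0],[0,0,1],-1],[[0,0,0],[0,0,1],-1],[[0,0,0],[0,0,1],-1],[[0,0,0],[0,0,1],-1],[[0,0,0],[0,0,1],-1],[[0,0,0],[0,0,1],-1],[[0,0,0],[0,0,1],-1],[[0,0,0],[0,0,1],-1],[[0,0,0],[0,0,1],-1],[[0,0,0],[0,0,0.8],-1],[[0,0,0],[0,0,0],-1],[[0,0,0],[0,0,0],-1]]'
python3 go.py 424.1 -126.2 8 79.2
python3 - <<'E'
from h import *
im,_=snap('top','t3'); C=cam('wrist')
i,W=snap('wrist','w5'); i2=cv2.resize(i,(400,300))
P=np.array([[.4241,-.1262,.038]]); a=np.radians(79.2)
u=np.array([np.cos(a),np.sin(a),0]);w=np.array([-u[1],u[0],0])
q=proj(W,np.vstack([P+u*.055+w*.019,P+u*.055-w*.019,P-u*.055-w*.019,P-u*.055+w*.019]))/1.6
cv2.polylines(i2,[q.astype(np.int32)],True,(0,0,255),1)
cv2.imwrite('pics/v3.png',np.vstack([cv2.resize(im[195:305,155:345],(400,232),interpolation=cv2.INTER_CUBIC),i2]))
E
```

```text
clock: 23.7
position: [0.5811, 0.1667, 0.0211]
ee_rot: [0.001, -0.001, 1.0, 0.0]
contact_force: [-2.7, -1.3, 11.9]
width: 0.037
gripper_force: 63.1
clock: 25.58
position: [0.423, -0.1282, 0.16]
ee_rot: [0.001, -0.001, 1.0, -0.001]
contact_force: [-0.1, 0.4, 0.5]
width: 0.0855
gripper_force: 0.0
clock: 27.95
position: [0.4236, -0.1268, 0.1593]
ee_rot: [0.0, 0.769, 0.639, 0.0]
contact_force: [-0.2, 0.0, -0.1]
width: 0.0854
gripper_force: 0.0
turn units [0.01 0.   0.03] | shift in CURRENT axes [  0.7   0.2 151.3] | in TARGET axes [  0.7   0.3 151.3]
```

View pics/v3.png

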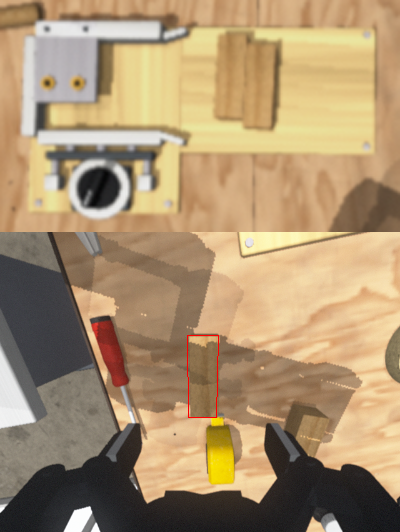

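The top view shows that block 1 was knocked. It now lies against block 2, about 10 mm toward +x. The wrist view confirms block B under the gripper, with the predicted outline matching. I'll grasp B and measure the two on the bed.

```bash
python3 -m handwheel '[[[1,0,45],[0,0,0],-1],[[0,0,45],[0,0,0],-1],[[0,0,35],[0,0,0],-1],[[0,0,18],[0,0,0],-1],[[0,0,8],[0,0,0],-1],[[0,0,0],[0,0,0],-0.3],[[0,0,0],[0,0,0],0.5],[[0,0,0],[0,0,0],1],[[0,0,0],[0,0,0],1],[[0,0,0],[0,0,0],1],[[0,0,0],[0,0,0],1],[[0,0,0],[0,0,0],1],[[0,0,-40],[0,0,0],1],[[0,0,-40],[0,0,0],1],[[0,0,-40],[0,0,0],1],[[0,0,-20],[0,0,0],1]]' 60
cat > bed.py <<'E'
from seg import *
def bedblocks(im,C,roi,z=.050,amin=200):
    h=cv2.cvtColor(cv2.GaussianBlur(im,(0,0),.8),cv2.COLOR_BGR2HSV); x0,y0,x1,y1=roi
    r=ratio(im); m=((r<.645)&(h[...,2]>120)).astype(np.uint8)*255
    k=np.zeros_like(m); k[y0:y1,x0:x1]=1; m*=k; m=cv2.morphologyEx(m,cv2.MORPH_OPEN,np.ones((3,3),np.uint8))
    cv2.imwrite('pics/mb.png',m[y0:y1,x0:x1]); return rects(m,C,z,amin)
E
python3 - <<'E'
from bed import *
C=cam('top')
for f,roi in(('t2',(243,212,328,265)),('t3',(243,212,328,265))):
    im=cv2.imread(f'pics/{f}.png')
    for b in bedblocks(im,C,roi): print(f,np.round(b,1))
    print(cv2.cvtColor(im,cv2.COLOR_BGR2HSV)[235,250:300,2].tolist())
m=cv2.imread('pics/mb.png')
im=cv2.resize(im[205:270,235:320],None,fx=6,fy=6,interpolation=cv2.INTER_CUBIC)
cv2.imwrite('pics/v4.png',np.hstack([im]))
E
```

```text
clock: 30.05
position: [0.4245, -0.1261, 0.1502]
ee_rot: [0.002, 0.77, 0.638, 0.001]
contact_force: [0.6, 0.5, -0.8]
width: 0.0374
gripper_force: 60.5
t2 [582.6 227.6 110.3  46.6   1.1]
[201, 195, 192, 193, 197, 200, 201, 202, 199, 170, 113, 102, 151, 212, 228, 230, 230, 229, 229, 228, 228, 228, 228, 228, 228, 227, 227, 227, 226, 226, 227, 226, 226, 226, 225, 224, 225, 225, 226, 226, 226, 225, 224, 224, 225, 225, 226, 228, 229, 229]
t3 [585.9 177.2 121.2  87.9   0.6]
[232, 232, 231, 231, 231, 231, 228, 211, 200, 202, 204, 202, 196, 189, 189, 193, 198, 199, 201, 202, 197, 182, 189, 199, 202, 200, 197, 191, 191, 195, 199, 200, 201, 201, 186, 130, 118, 156, 207, 223, 225, 225, 224, 223, 224, 223, 225, 227, 228, 228]
```

View pics/v4.png

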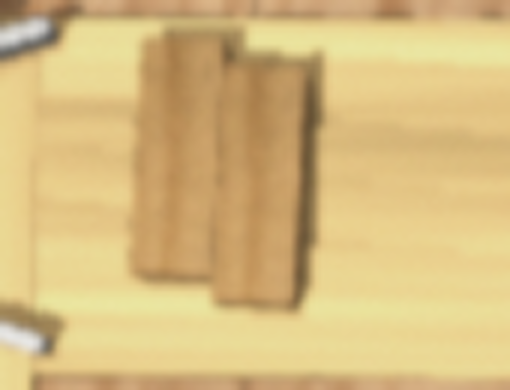

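The crop shows block 1 about 12 mm off toward +x, touching block 2, with both tilted about 2°. I'll place B first and then mend this.

```bash
python3 -m handwheel '[[[0,0,0],[0,0,-1],1],[[0,0,0],[0,0,-1],1],[[0,0,0],[0,0,-1],1],[[0,0,0],[0,0,-1],1],[[0,0,0],[0,0,-1],1],[[0,0,0],[0,0,-1],1],[[0,0,0],[0,0,-1],1],[[0,0,0],[0,0,-1],1],[[0,0,0],[0,0,-1],1],[[0,0,0],[0,0,-1],1],[[0,0,0],[0,0,-1],1],[[0,0,0],[0,0,-1],1],[[0,0,0],[0,0,-1],1],[[0,0,0],[0,0,-1],1],[[0,0,0],[0,0,-1],1],[[0,0,0],[0,0,-1],1],[[0,0,0],[0,0,-0.8],1],[[0,0,0],[0,0,0],1],[[0,0,0],[0,0,0],1]]'
python3 go.py 582 102 23 180.1
python3 - <<'E'
from h import *
print(ray(cam('top'),[[278.3,235.2],[264.7,230.8]],.05)*1000)
E
```

```text
clock: 32.42
position: [0.4236, -0.1257, 0.1478]
ee_rot: [-0.0, -0.001, 1.0, -0.0]
contact_force: [0.4, 0.1, -1.0]
width: 0.0374
gripper_force: 60.5
turn units [-0. -0. -0.] | shift in CURRENT axes [-158.7  227.5  124.8] | in TARGET axes [-158.8  227.4  124.8]
[[582.51548762 159.74524879  50.        ]
 [594.28226235 197.18098448  50.        ]]
```

```bash
python3 -m handwheel '[[[-32,45,0],[0,0,0],1],[[-32,45,0],[0,0,0],1],[[-32,45,0],[0,0,0],1],[[-32,45,0],[0,0,0],1],[[-31,44,0],[0,0,0],1],[[0,0,0],[0,0,0],1],[[0,0,40],[0,0,0],1],[[0,0,40],[0,0,0],1],[[0,0,28],[0,0,0],1],[[0,0,12],[0,0,0],1],[[0,0,5],[0,0,0],1],[[0,0,0],[0,0,0],1],[[0,0,0],[0,0,0],1]]'
python3 go.py 582 98 20 180.1
```

```text
clock: 34.05
position: [0.583, 0.0986, 0.0239]
ee_rot: [0.001, -0.001, 1.0, -0.0]
contact_force: [-0.1, 0.4, -1.6]
width: 0.0372
gripper_force: 60.6
turn units [-0.    0.02  0.01] | shift in CURRENT axes [ 1.1 -0.6  3.9] | in TARGET axes [ 1.  -0.6  3.9]
```

```bash
python3 -m handwheel '[[[1,0,2],[0,0,0],1],[[0,0,1],[0,0,0],1],[[0,0,0.5],[0,0,0],1],[[0,0,0.3],[0,0,0],1],[[0,0,0],[0,0,0],1],[[0,0,0],[0,0,0],0],[[0,0,0],[0,0,0],-0.15],[[0,0,0],[0,0,0],-0.15],[[0,0,0],[0,0,0],-0.15],[[0,0,-15],[0,0,0],-0.15],[[0,0,-35],[0,0,0],-0.15],[[0,0,-45],[0,0,0],-0.2],[[0,0,-45],[0,0,0],-0.5]]'
python3 -m handwheel '[[[0,-45,0],[0,0,0],-1],[[5,-45,0],[0,0,0],-1],[[5,-45,0],[0,0,0],-1],[[5,-45,0],[0,0,0],-1],[[5,-44,0],[0,0,0],-1],[[5,-44,0],[0,0,0],-1],[[5,-44,0],[0,0,0],-1],[[5,-44,0],[0,0,0],-1]]'
python3 -m handwheel '[[[0,0,0],[0,0,1],-1],[[0,0,0],[0,0,1],-1],[[0,0,0],[0,0,1],-1],[[0,0,0],[0,0,1],-1],[[0,0,0],[0,0,1],-1],[[0,0,0],[0,0,1],-1],[[0,0,0],[0,0,1],-1],[[0,0,0],[0,0,1],-1],[[0,0,0],[0,0,1],-1],[[0,0,0],[0,0,1],-1],[[0,0,0],[0,0,1],-1],[[0,0,0],[0,0,1],-1],[[0,0,0],[0,0,1],-1],[[0,0,0],[0,0,1],-1],[[0,0,0],[0,0,1],-1],[[0,0,0],[0,0,1],-1],[[0,0,0],[0,0,1],-1],[[0,0,0],[0,0,1],-1],[[0,0,0],[0,0,0.5],-1],[[0,0,0],[0,0,0],-1]]'
python3 go.py 546.7 -258.2 8 69.2
python3 - <<'E'
from h import *
im,_=snap('top','t4')
i,W=snap('wrist','w6'); i2=cv2.resize(i,(400,300))
P=np.array([[.5467,-.2582,.038]]); a=np.radians(69.2)
u=np.array([np.cos(a),np.sin(a),0]);w=np.array([-u[1],u[0],0])
q=proj(W,np.vstack([P+u*.055+w*.019,P+u*.055-w*.019,P-u*.055-w*.019,P-u*.055+w*.019]))/1.6
cv2.polylines(i2,[q.astype(np.int32)],True,(0,0,255),1)
cv2.imwrite('pics/v5.png',np.vstack([cv2.resize(im[195:305,155:345],(400,232),interpolation=cv2.INTER_CUBIC),i2]))
E
```

```text
clock: 35.67
position: [0.5812, 0.0986, 0.1614]
ee_rot: [0.001, -0.001, 1.0, -0.0]
contact_force: [1.1, 0.4, -0.4]
width: 0.0639
gripper_force: 0.0
clock: 36.67
position: [0.5469, -0.259, 0.1602]
ee_rot: [0.001, -0.001, 1.0, -0.0]
contact_force: [0.3, 0.3, 0.9]
width: 0.0855
gripper_force: 0.0
clock: 39.17
position: [0.5472, -0.2576, 0.16]
ee_rot: [0.001, 0.823, 0.568, 0.0]
contact_force: [-0.1, -0.3, -0.0]
width: 0.0853
gripper_force: 0.0
turn units [ 0.01  0.   -0.  ] | shift in CURRENT axes [ -0.7  -0.4 152. ] | in TARGET axes [ -0.8  -0.2 152. ]
```

View pics/v5.png

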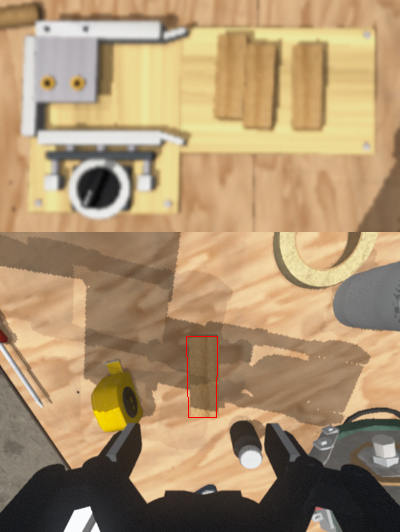

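The third block lies square on the bed. The wrist view shows block C exactly within the predicted outline, with the bottle clear of the fingers. Grasping it.

```bash
python3 -m handwheel '[[[0,0,45],[0,0,0],-1],[[0,0,45],[0,0,0],-1],[[0,0,35],[0,0,0],-1],[[0,0,18],[0,0,0],-1],[[0,0,8],[0,0,0],-1],[[0,0,0],[0,0,0],-0.3],[[0,0,0],[0,0,0],0.5],[[0,0,0],[0,0,0],1],[[0,0,0],[0,0,0],1],[[0,0,0],[0,0,0],1],[[0,0,0],[0,0,0],1],[[0,0,0],[0,0,0],1],[[0,0,-40],[0,0,0],1],[[0,0,-40],[0,0,0],1],[[0,0,-40],[0,0,0],1],[[0,0,-20],[0,0,0],1]]' 60
python3 -m handwheel '[[[0,0,0],[0,0,-1],1],[[0,0,0],[0,0,-1],1],[[0,0,0],[0,0,-1],1],[[0,0,0],[0,0,-1],1],[[0,0,0],[0,0,-1],1],[[0,0,0],[0,0,-1],1],[[0,0,0],[0,0,-1],1],[[0,0,0],[0,0,-1],1],[[0,0,0],[0,0,-1],1],[[0,0,0],[0,0,-1],1],[[0,0,0],[0,0,-1],1],[[0,0,0],[0,0,-1],1],[[0,0,0],[0,0,-1],1],[[0,0,0],[0,0,-1],1],[[0,0,0],[0,0,-1],1],[[0,0,0],[0,0,-1],1],[[0,0,0],[0,0,-1],1],[[0,0,0],[0,0,-1],1],[[0,0,0],[0,0,-0.5],1],[[0,0,0],[0,0,0],1]]'
python3 go.py 582 37 23 180.1
```

```text
clock: 41.28
position: [0.5477, -0.2578, 0.1504]
ee_rot: [0.002, 0.823, 0.567, 0.001]
contact_force: [0.1, 0.6, -1.6]
width: 0.0374
gripper_force: 61.6
clock: 43.78
position: [0.5467, -0.2573, 0.1477]
ee_rot: [-0.0, -0.001, 1.0, 0.0]
contact_force: [-0.1, -0.1, -1.3]
width: 0.0371
gripper_force: 61.5
turn units [ 0.   -0.01  0.  ] | shift in CURRENT axes [-35.9 294.2 124.8] | in TARGET axes [-35.8 294.2 124.7]
```

```bash
python3 -m handwheel '[[[-6,50,0],[0,0,0],1],[[-6,50,0],[0,0,0],1],[[-6,50,0],[0,0,0],1],[[-6,50,0],[0,0,0],1],[[-6,50,0],[0,0,0],1],[[-6,44,0],[0,0,0],1],[[0,0,0],[0,0,0],1],[[0,0,40],[0,0,0],1],[[0,0,40],[0,0,0],1],[[0,0,28],[0,0,0],1],[[0,0,12],[0,0,0],1],[[0,0,5],[0,0,0],1],[[0,0,0],[0,0,0],1],[[0,0,0],[0,0,0],1]]'
python3 -m handwheel '[[[1,0,2],[0,0,0],1],[[0,0,1],[0,0,0],1],[[0,0,0.5],[0,0,0],1],[[0,0,0.3],[0,0,0],1],[[0,0,0],[0,0,0],1]]'
```

```text
clock: 45.52
position: [0.5832, 0.0364, 0.0241]
ee_rot: [0.001, -0.001, 1.0, -0.0]
contact_force: [0.2, 0.1, -0.7]
width: 0.0371
gripper_force: 61.6
clock: 46.15
position: [0.5817, 0.0366, 0.0213]
ee_rot: [0.001, -0.001, 1.0, -0.0]
contact_force: [-2.4, -0.0, 11.8]
width: 0.0367
gripper_force: 63.2
```

```bash
python3 -m handwheel '[[[0,0,0],[0,0,0],0],[[0,0,0],[0,0,0],-0.2],[[0,0,0],[0,0,0],-0.2],[[0,0,0],[0,0,0],-0.2],[[0,0,-15],[0,0,0],-0.2],[[0,0,-35],[0,0,0],-0.2],[[0,0,-45],[0,0,0],-0.2],[[0,0,-45],[0,0,0],0.5],[[0,0,-30],[0,0,0],1],[[40,-40,0],[0,0,0],1],[[40,-40,0],[0,0,0],1],[[40,-40,0],[0,0,0],1],[[40,-40,0],[0,0,0],1],[[40,-40,0],[0,0,0],1],[[0,0,0],[0,0,0],1],[[0,0,0],[0,0,0],1]]'
python3 - <<'E'
from h import *
import pickle
C3=pickle.load(open('w3.pkl','rb'));C2=(C3[0],C3[1],C3[2]+np.array([.55642,.11121,.23004])-np.array([.55456,.26038,.23022]))
print(ray(C2,[[562,310],[625,75]],0)*1000); T=cam('top')
print('topcam front bottom?',[ (ray(T,[[300,148]],z)[0]*1000).round() for z in(0,.1,.2)])
im,_=snap('top','t5')
cv2.imwrite('pics/v6.png',cv2.resize(im[130:310,155:345],None,fx=3.2,fy=3.2,interpolation=cv2.INTER_CUBIC))
E
```

```text
clock: 48.15
position: [0.3823, -0.164, 0.1901]
ee_rot: [0.001, -0.001, 1.0, -0.0]
contact_force: [-0.0, 0.1, -0.2]
width: 0.0003
gripper_force: 0.0
[[849.28783222 -12.49564579   0.        ]
 [853.14036484 248.94109383   0.        ]]
topcam front bottom? [array([841., 106.,   0.]), array([813., 101., 100.]), array([785.,  97., 200.])]
```

View pics/v6.png

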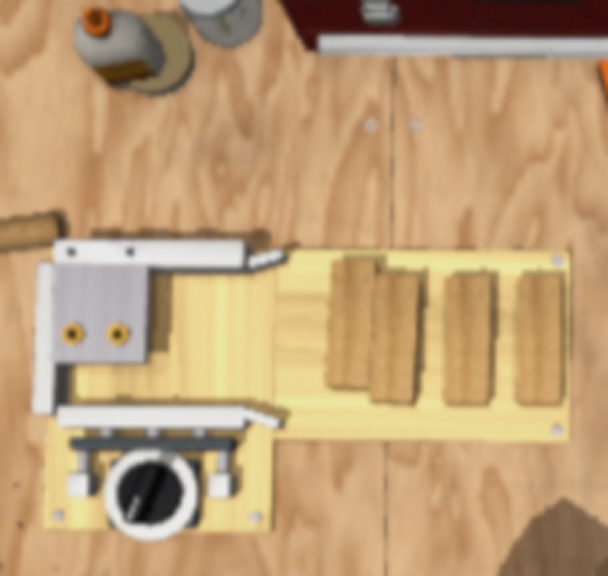

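The four blocks are on the bed. Block 1 (leftmost, +x end at (358,258)) sticks up about 12 mm, and the toolbox is well clear (x ≥ 0.81). I'll push block 1's end back in line.

```bash
python3 -m handwheel '[[[-37,45,0],[0,0,0],1],[[-37,45,0],[0,0,0],1],[[-37,45,0],[0,0,0],1],[[-37,45,0],[0,0,0],1],[[-37,45,0],[0,0,0],1],[[-37,45,0],[0,0,0],1],[[-37,45,0],[0,0,0],1],[[-37,45,0],[0,0,0],1],[[0,0,0],[0,0,0],1],[[0,0,45],[0,0,0],1],[[0,0,45],[0,0,0],1],[[0,0,45],[0,0,0],1],[[0,0,20],[0,0,0],1],[[0,0,9],[0,0,0],1],[[0,0,0],[0,0,0],1],[[0,0,0],[0,0,0],1]]'
python3 go.py 648.5 196 26 180.1
```

```text
clock: 50.2
position: [0.6778, 0.1973, 0.0266]
ee_rot: [0.001, -0.001, 1.0, 0.0]
contact_force: [-0.2, 0.5, 0.3]
width: 0.0003
gripper_force: 0.0
turn units [0.   0.02 0.01] | shift in CURRENT axes [29.3 -1.2  0.6] | in TARGET axes [29.3 -1.2  0.6]
```

```bash
python3 -m handwheel '[[[10,0,0],[0,0,0],1],[[5,0,0],[0,0,0],1],[[3,0,0],[0,0,0],1],[[3,0,0],[0,0,0],1],[[3,0,0],[0,0,0],1],[[3,0,0],[0,0,0],1],[[2,0,0],[0,0,0],1],[[0,0,0],[0,0,0],1]]'
python3 -m handwheel '[[[-12,0,0],[0,0,0],1],[[-12,0,0],[0,0,0],1],[[0,0,-45],[0,0,0],1],[[0,0,-45],[0,0,0],1],[[0,0,-45],[0,0,0],1],[[10,-50,0],[0,0,0],1],[[10,-50,0],[0,0,0],1],[[10,-50,0],[0,0,0],1],[[10,-50,0],[0,0,0],1],[[10,-50,0],[0,0,0],1],[[0,-50,0],[0,0,0],1],[[0,0,0],[0,0,0],1]]'
python3 - <<'E'
from bed import *
im,C=snap('top','t6')
for b in bedblocks(im,C,(243,212,331,265)): print(np.round(b,1))
cv2.imwrite('pics/v7.png',cv2.resize(im[200:275,235:340],None,fx=6,fy=6,interpolation=cv2.INTER_CUBIC))
E
```

```text
clock: 51.2
position: [0.6475, 0.1967, 0.025]
ee_rot: [-0.0, -0.001, 1.0, -0.0]
contact_force: [-0.0, -0.2, -0.4]
width: -0.0003
gripper_force: 0.2
clock: 52.7
position: [0.6234, -0.1076, 0.1602]
ee_rot: [0.0, 0.001, 1.0, -0.001]
contact_force: [0.4, 0.7, -0.5]
width: 0.0
gripper_force: 0.0
[5.844e+02 3.860e+01 1.048e+02 4.130e+01 5.000e-01]
[581.1  96.3 110.2  52.2   0.6]
[5.818e+02 1.757e+02 1.129e+02 9.030e+01 5.000e-01]
```

View pics/v7.png

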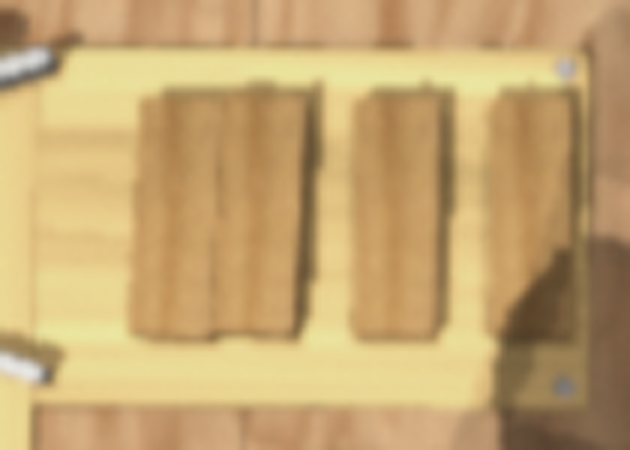

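All four blocks are in line and square (tops between rows 90 and 340). Next I'll turn the gripper so two fingers push the rear block.

```bash
python3 -m handwheel '[[[0,0,0],[0,0,1],-0.3],[[0,0,0],[0,0,1],-0.3],[[0,0,0],[0,0,1],-0.3],[[0,0,0],[0,0,1],-0.3],[[0,0,0],[0,0,1],-0.3],[[0,0,0],[0,0,1],-0.3],[[0,0,0],[0,0,1],-0.3],[[0,0,0],[0,0,1],-0.3],[[0,0,0],[0,0,1],-0.3],[[0,0,0],[0,0,1],-0.3],[[0,0,0],[0,0,1],-0.3],[[0,0,0],[0,0,1],-0.3],[[0,0,0],[0,0,1],-0.3],[[0,0,0],[0,0,1],-0.3],[[0,0,0],[0,0,1],-0.3],[[0,0,0],[0,0,0],-0.3],[[0,0,0],[0,0,0],-0.3]]'
python3 go.py 582 -25 19 90.1
```

```text
clock: 54.88
position: [0.6229, -0.1025, 0.1602]
ee_rot: [-0.0, 0.705, 0.709, 0.0]
contact_force: [-0.5, -0.1, -0.1]
width: 0.0552
gripper_force: 0.0
turn units [-0.   -0.    0.03] | shift in CURRENT axes [ 77.7 -40.5 141.2] | in TARGET axes [ 77.6 -40.8 141.2]
```

```bash
python3 -m handwheel '[[[39,-20,0],[0,0,0.03],-0.3],[[39,-21,0],[0,0,0],-0.3],[[0,0,45],[0,0,0],-0.3],[[0,0,45],[0,0,0],-0.3],[[0,0,30],[0,0,0],-0.3],[[0,0,15],[0,0,0],-0.3],[[0,0,6],[0,0,0],-0.3],[[0,0,0],[0,0,0],-0.3],[[0,0,0],[0,0,0],-0.3]]'
python3 go.py 582 7 19 90.1
```

```text
clock: 56.0
position: [0.5826, -0.0255, 0.0204]
ee_rot: [0.001, 0.707, 0.707, 0.001]
contact_force: [0.2, 0.2, 0.2]
width: 0.0554
gripper_force: 0.0
turn units [ 0.02  0.   -0.02] | shift in CURRENT axes [32.5 -0.6  1.4] | in TARGET axes [32.5 -0.5  1.4]
```

```bash
python3 -m handwheel '[[[8,0,0],[0,0,0],-0.3],[[8,0,0],[0,0,0],-0.3],[[7,0,0],[0,0,0],-0.3],[[6,0,0],[0,0,0],-0.3],[[6,0,0],[0,0,0],-0.3],[[6,0,0],[0,0,0],-0.3],[[6,0,0],[0,0,0],-0.3],[[6,0,0],[0,0,0],-0.3],[[6,0,0],[0,0,0],-0.3],[[6,0,0],[0,0,0],-0.3],[[6,0,0],[0,0,0],-0.3],[[6,0,0],[0,0,0],-0.3],[[6,0,0],[0,0,0],-0.3],[[6,0,0],[0,0,0],-0.3],[[6,0,0],[0,0,0],-0.3],[[5,0,0],[0,0,0],-0.3],[[5,0,0],[0,0,0],-0.3],[[0,0,0],[0,0,0],-0.3]]'
python3 - <<'E'
from h import *
im,C=snap('top','t7'); s,_=snap('side','s7'); w,_=snap('wrist','w7')
a=cv2.resize(im[195:305,155:345],(400,232),interpolation=cv2.INTER_CUBIC); b=cv2.resize(s[130:270,260:380],(270,315),interpolation=cv2.INTER_CUBIC)
c=cv2.resize(w,(400,300)); o=np.zeros((532,670,3),np.uint8); o[:232,:400]=a; o[232:,:400]=c; o[:315,400:]=b; cv2.imwrite('pics/v8.png',o)
E
```

```text
clock: 58.25
position: [0.5816, 0.0804, 0.0191]
ee_rot: [-0.0, 0.707, 0.707, 0.0]
contact_force: [-0.1, -0.2, 0.8]
width: 0.0554
gripper_force: 0.0
```

View pics/v8.png

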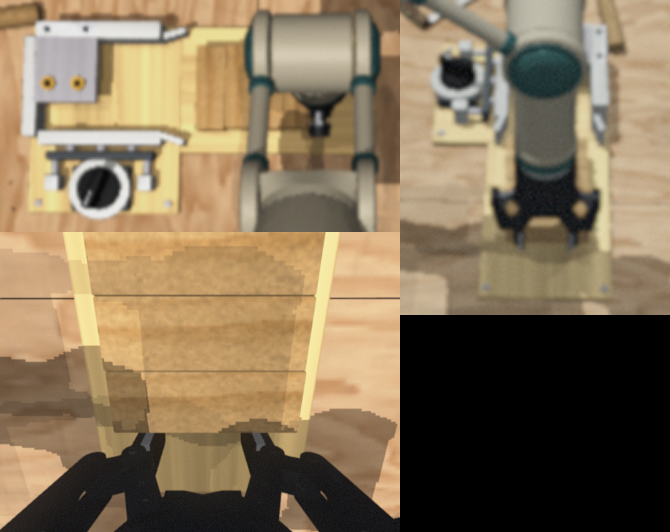

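The row is closed up, square and centred on the bed. I'll keep pushing into the mouth.

```bash
python3 -m handwheel '[[[5,0,0],[0,0,0],-0.3],[[5,0,0],[0,0,0],-0.3],[[5,0,0],[0,0,0],-0.3],[[5,0,0],[0,0,0],-0.3],[[5,0,0],[0,0,0],-0.3],[[5,0,0],[0,0,0],-0.3],[[5,0,0],[0,0,0],-0.3],[[5,0,0],[0,0,0],-0.3],[[5,0,0],[0,0,0],-0.3],[[5,0,0],[0,0,0],-0.3],[[5,0,0],[0,0,0],-0.3],[[5,0,0],[0,0,0],-0.3],[[5,0,0],[0,0,0],-0.3],[[5,0,0],[0,0,0],-0.3],[[5,0,0],[0,0,0],-0.3]]'
python3 -m handwheel '[[[5,0,0],[0,0,0],-0.3],[[5,0,0],[0,0,0],-0.3],[[5,0,0],[0,0,0],-0.3],[[5,0,0],[0,0,0],-0.3],[[5,0,0],[0,0,0],-0.3],[[5,0,0],[0,0,0],-0.3],[[5,0,0],[0,0,0],-0.3],[[5,0,0],[0,0,0],-0.3],[[5,0,0],[0,0,0],-0.3]]'
python3 - <<'E'
from h import *
w,_=snap('wrist','w8'); cv2.imwrite('pics/v9.png',w)
E
```

```text
clock: 60.28
position: [0.5817, 0.155, 0.0192]
ee_rot: [0.0, 0.707, 0.707, -0.0]
contact_force: [-0.2, -1.4, -0.9]
width: 0.0553
gripper_force: 0.7
clock: 61.4
position: [0.5818, 0.2, 0.0192]
ee_rot: [0.0, 0.707, 0.707, -0.0]
contact_force: [0.5, -1.4, -1.0]
width: 0.0555
gripper_force: 0.7
```

View pics/v9.png

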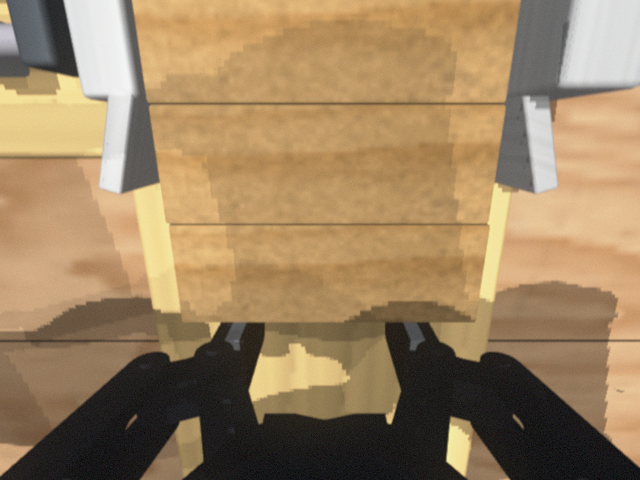

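The row stays closed and straight as it enters between the flares. Continuing toward the stop.

```bash
python3 -m handwheel '[[[5,0,0],[0,0,0],-0.3],[[5,0,0],[0,0,0],-0.3],[[5,0,0],[0,0,0],-0.3],[[5,0,0],[0,0,0],-0.3],[[5,0,0],[0,0,0],-0.3],[[5,0,0],[0,0,0],-0.3],[[5,0,0],[0,0,0],-0.3],[[5,0,0],[0,0,0],-0.3],[[5,0,0],[0,0,0],-0.3],[[5,0,0],[0,0,0],-0.3],[[5,0,0],[0,0,0],-0.3],[[5,0,0],[0,0,0],-0.3],[[5,0,0],[0,0,0],-0.3],[[5,0,0],[0,0,0],-0.3]]'
python3 -m handwheel '[[[3,0,0],[0,0,0],-0.3],[[3,0,0],[0,0,0],-0.3],[[3,0,0],[0,0,0],-0.3],[[1,0,0],[0,0,0],-0.3],[[0,0,0],[0,0,0],-0.3]]'
```

```text
clock: 63.2
position: [0.5818, 0.2699, 0.0192]
ee_rot: [0.0, 0.707, 0.707, -0.0]
contact_force: [0.4, -2.5, 0.7]
width: 0.0555
gripper_force: 1.4
clock: 63.82
position: [0.5818, 0.2799, 0.0192]
ee_rot: [-0.0, 0.707, 0.707, 0.0]
contact_force: [-0.3, -2.7, 1.3]
width: 0.0555
gripper_force: 1.0
```

```bash
python3 -m handwheel '[[[1,0,0],[0,0,0],-0.3],[[1,0,0],[0,0,0],-0.3],[[0,0,0],[0,0,0],-0.3]]'
python3 -m handwheel '[[[1,0,0],[0,0,0],-0.3],[[1,0,0],[0,0,0],-0.3],[[0,0,0],[0,0,0],-0.3]]'
```

```text
clock: 64.2
position: [0.5818, 0.2817, 0.0192]
ee_rot: [0.0, 0.707, 0.707, 0.0]
contact_force: [-0.6, -3.6, 2.9]
width: 0.0555
gripper_force: 1.4
clock: 64.58
position: [0.5818, 0.2838, 0.0192]
ee_rot: [-0.0, 0.707, 0.707, 0.0]
contact_force: [0.8, -2.8, 2.7]
width: 0.0556
gripper_force: 1.4
```

```bash
python3 -m handwheel '[[[1,0,0],[0,0,0],-0.3],[[1,0,0],[0,0,0],-0.3],[[0,0,0],[0,0,0],-0.3]]'|grep -E "pos|cont"
python3 -m handwheel '[[[1,0,0],[0,0,0],-0.3],[[0.5,0,0],[0,0,0],-0.3],[[0,0,0],[0,0,0],-0.3]]'|grep -E "pos|cont"
```

```text
position: [0.5818, 0.2855, 0.0192]
contact_force: [-1.0, -3.4, 2.4]
position: [0.5818, 0.2855, 0.0192]
contact_force: [0.6, -8.2, 3.1]
```

```bash
python3 -m handwheel '[[[1,0,0],[0,0,0],-0.3],[[0,0,0],[0,0,0],-0.3]]'|grep -E "pos|cont"
```

```text
position: [0.582, 0.2855, 0.0192]
contact_force: [0.4, -10.1, 3.8]
```

The row is home: it stopped at y 0.2855 and the force rose to 10 N. I'll nudge it once more, retreat and go over the knob.

```bash
python3 -m handwheel '[[[1,0,0],[0,0,0],-0.3],[[0,0,0],[0,0,0],-0.3]]'|grep -E "pos|cont"
python3 -m handwheel '[[[-5,0,0],[0,0,0],-0.3],[[-20,0,0],[0,0,0],-0.3],[[-20,0,0],[0,0,0],-0.3],[[0,0,-40],[0,0,0],-0.3],[[0,0,-45],[0,0,0],-0.3],[[0,0,-45],[0,0,0],-0.3],[[0,0,-40],[0,0,0],-0.3],[[0,0,0],[0,0,-1],-0.1],[[0,0,0],[0,0,-1],-0.1],[[0,0,0],[0,0,-1],-0.1],[[0,0,0],[0,0,-1],-0.1],[[0,0,0],[0,0,-1],-0.1],[[0,0,0],[0,0,-1],-0.1],[[0,0,0],[0,0,-1],-0.1],[[0,0,0],[0,0,-1],-0.1],[[0,0,0],[0,0,-1],-0.1],[[0,0,0],[0,0,-1],-0.1],[[0,0,0],[0,0,-1],-0.1],[[0,0,0],[0,0,-0.9],-0.1],[[0,0,0],[0,0,0],-0.1]]'
python3 go.py 449.2 369.7 190 161.6 449.2 369.7 51 161.6
```

```text
position: [0.5821, 0.2855, 0.0192]
contact_force: [1.4, -12.8, 4.6]
clock: 68.32
position: [0.5816, 0.2433, 0.1889]
ee_rot: [-0.0, 0.163, 0.987, -0.0]
contact_force: [0.3, 0.5, -0.7]
width: 0.0468
gripper_force: 0.0
turn units [-0.   -0.   -0.06] | shift in CURRENT axes [166.   77.1  -1. ] | in TARGET axes [165.5  78.1  -1.1]
turn units [-0.   -0.   -0.06] | shift in CURRENT axes [165.9  77.1 138. ] | in TARGET axes [165.5  78.1 137.9]
```

```bash
python3 -m handwheel '[[[42,19,0],[0,0,-0.06],-0.1],[[42,19,0],[0,0,0],-0.1],[[41,20,0],[0,0,0],-0.1],[[41,20,0],[0,0,0],-0.1],[[0,0,0],[0,0,0],-0.1],[[0,0,0],[0,0,0],-0.1]]'
python3 - <<'E'
from seg import *
w,W=snap('wrist','w10'); im,T=snap('top','t10')
P=np.array([.4492,.3697,.076]); a=np.radians(161.6); u=np.array([np.cos(a),np.sin(a),0]);v=np.array([-u[1],u[0],0])
q=proj(W,[P+u*.0265+v*.007,P+u*.0265-v*.007,P-u*.0265-v*.007,P-u*.0265+v*.007])
print(q.round()); cv2.polylines(w,[q.astype(np.int32)],True,(0,0,255),1)
cv2.imwrite('pics/v10.png',w)
print(tool()[0])
E
```

```text
clock: 69.08
position: [0.4492, 0.37, 0.1892]
ee_rot: [0.0, 0.159, 0.987, -0.0]
contact_force: [-0.2, 0.3, 0.1]
width: 0.0467
gripper_force: 0.0
[[315. 205.]
 [333. 205.]
 [332. 269.]
 [315. 269.]]
[0.44976723 0.36965514 0.18907635]
```

View pics/v10.png

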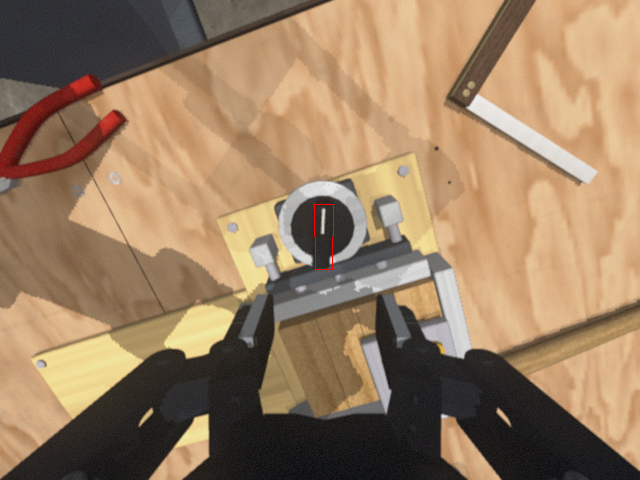

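The knob's pointer line (323,222) sits within the predicted grip outline and leans about 3–4° clockwise. I'll correct that, descend and grip.

```bash
python3 -m handwheel '[[[0,0,45],[0,0,0.5],-0.1],[[0,0,45],[0,0,0],-0.1],[[0,0,30],[0,0,0],-0.1],[[0,0,12],[0,0,0],-0.1],[[0,0,5],[0,0,0],-0.1],[[0,0,0],[0,0,0],-0.1],[[0,0,0],[0,0,0],-0.1]]' 40
python3 -m handwheel '[[[0,0,0],[0,0,0],0.3],[[0,0,0],[0,0,0],0.6],[[0,0,0],[0,0,0],1],[[0,0,0],[0,0,0],1],[[0,0,0],[0,0,0],1],[[0,0,0],[0,0,0],1]]'
python3 -c "
from h import *
s=st();print(s['moment'],s['qpos'][5])"
```

```text
clock: 70.05
position: [0.4497, 0.371, 0.0534]
ee_rot: [0.001, 0.185, 0.983, 0.001]
contact_force: [0.1, 0.3, 0.6]
width: 0.047
gripper_force: 0.0
clock: 70.8
position: [0.4479, 0.3685, 0.0527]
ee_rot: [-0.0, 0.184, 0.983, -0.002]
contact_force: [-1.4, -5.8, 5.6]
width: 0.0132
gripper_force: 40.8
[-0.85366171  0.22100866  0.11079761] -0.629061332536263
```

```bash
cat > mz.py <<'E'
from h import *
v=[]
s=st();p,r=tool();x=r.as_matrix()[:,0]
print('phi',np.degrees(np.arctan2(x[1],x[0])).round(2),'M',np.round(s['moment'],3),'F',np.round(s['contact_force'],1),'w',round(s['width'],4),'p',p.round(4),'q6',round(s['qpos'][5],3),'t',s['clock'])
E
python3 -m handwheel '[[[0,-1.5,0],[0,0,0],1],[[0,0,0],[0,0,0],1]]' 60 >/dev/null; python3 mz.py
python3 -m handwheel '[[[0,0,0],[0,0,0.5],1],[[0,0,0],[0,0,1],1],[[0,0,0],[0,0,1],1],[[0,0,0],[0,0,1],1],[[0,0,0],[0,0,1],1]]' >/dev/null; python3 mz.py
python3 -m handwheel '[[[0,0,0],[0,0,1],1],[[0,0,0],[0,0,1],1],[[0,0,0],[0,0,1],1],[[0,0,0],[0,0,1],1]]' >/dev/null; python3 mz.py
```

```text
phi 158.75 M [-0.548  0.242  0.052] F [-2.8 -3.7  6.8] w 0.0127 p [0.448  0.3685 0.0527] q6 -0.63 t 71.05
phi 131.56 M [-0.545  0.256  0.135] F [-1.2 -3.4  6.1] w 0.0128 p [0.4481 0.3686 0.0527] q6 -0.156 t 71.675
phi 107.57 M [-0.483  0.179  0.112] F [-1.5 -2.9  5.3] w 0.0127 p [0.4482 0.3687 0.0527] q6 0.263 t 72.175
```

```bash
for i in 1 2 3; do :; done
python3 -m handwheel '[[[0,0,0],[0,0,1],1]]' >/dev/null; python3 mz.py
python3 -m handwheel '[[[0,0,0],[0,0,1],1]]' >/dev/null; python3 mz.py
python3 -m handwheel '[[[0,0,0],[0,0,1],1]]' >/dev/null; python3 mz.py
python3 -m handwheel '[[[0,0,0],[0,0,1],1]]' >/dev/null; python3 mz.py
python3 -m handwheel '[[[0,0,0],[0,0,1],1]]' >/dev/null; python3 mz.py
```

```text
phi 101.56 M [-0.5    0.206  0.157] F [-1.4 -3.4  5.9] w 0.0124 p [0.4483 0.3687 0.0527] q6 0.368 t 72.3
phi 95.57 M [-0.56   0.151  0.105] F [-0.3 -3.4  5.6] w 0.0128 p [0.4483 0.3687 0.0528] q6 0.473 t 72.425
phi 89.57 M [-0.513  0.165  0.136] F [ 0.3 -3.2  6.1] w 0.0127 p [0.4484 0.3687 0.0527] q6 0.577 t 72.55
phi 83.57 M [-0.551  0.12   0.15 ] F [-1.2 -3.9  5.3] w 0.0132 p [0.4484 0.3687 0.0528] q6 0.682 t 72.675
phi 77.57 M [-0.484  0.095  0.101] F [-0.9 -2.6  5.9] w 0.0122 p [0.4484 0.3687 0.0528] q6 0.787 t 72.8
```

```bash
cat > m1.py <<'E'
from h import *
s=st();p,r=tool();x=r.as_matrix()[:,0]
print(np.degrees(np.arctan2(x[1],x[0])).round(1),round(s['moment'][2],3),end=' | ')
E
python3 -m handwheel '[[[0,0,0],[0,0,0.5],1]]' >/dev/null; python3 m1.py
python3 -m handwheel '[[[0,0,0],[0,0,0.5],1]]' >/dev/null; python3 m1.py
python3 -m handwheel '[[[0,0,0],[0,0,0.5],1]]' >/dev/null; python3 m1.py
python3 -m handwheel '[[[0,0,0],[0,0,0.5],1]]' >/dev/null; python3 m1.py
python3 -m handwheel '[[[0,0,0],[0,0,0.5],1]]' >/dev/null; python3 m1.py
python3 -m handwheel '[[[0,0,0],[0,0,0.5],1]]' >/dev/null; python3 m1.py
python3 -m handwheel '[[[0,0,0],[0,0,0.5],1]]' >/dev/null; python3 m1.py
python3 -m handwheel '[[[0,0,0],[0,0,0.5],1]]' >/dev/null; python3 m1.py
```

```text
74.7 0.123 | 71.7 0.119 | 68.7 0.102 | 65.7 0.155 | 62.7 0.146 | 59.7 0.155 | 56.7 0.136 | 53.7 0.125 |
```

```bash
python3 -m handwheel '[[[0,0,0],[0,0,0.3],1]]' >/dev/null; python3 m1.py
python3 -m handwheel '[[[0,0,0],[0,0,0.3],1]]' >/dev/null; python3 m1.py
python3 -m handwheel '[[[0,0,0],[0,0,0.3],1]]' >/dev/null; python3 m1.py
python3 -m handwheel '[[[0,0,0],[0,0,0.3],1]]' >/dev/null; python3 m1.py
python3 -m handwheel '[[[0,0,0],[0,0,0.3],1]]' >/dev/null; python3 m1.py
python3 -m handwheel '[[[0,0,0],[0,0,0.3],1]]' >/dev/null; python3 m1.py
python3 -m handwheel '[[[0,0,0],[0,0,0.3],1]]' >/dev/null; python3 m1.py
python3 -m handwheel '[[[0,0,0],[0,0,0.3],1]]' >/dev/null; python3 m1.py
python3 -m handwheel '[[[0,0,0],[0,0,0.3],1]]' >/dev/null; python3 m1.py
python3 -m handwheel '[[[0,0,0],[0,0,0.3],1]]' >/dev/null; python3 m1.py
```

```text
51.9 0.074 | 50.1 0.158 | 48.3 0.136 | 46.5 0.146 | 44.7 0.164 | 42.9 0.169 | 41.1 0.208 | 39.3 0.187 | 37.5 0.179 | 35.7 0.144 |
```

```bash
python3 -m handwheel '[[[0,0,0],[0,0,0.3],1]]' >/dev/null; python3 m1.py
python3 -m handwheel '[[[0,0,0],[0,0,0.3],1]]' >/dev/null; python3 m1.py
python3 -m handwheel '[[[0,0,0],[0,0,0.3],1]]' >/dev/null; python3 m1.py
python3 -m handwheel '[[[0,0,0],[0,0,0.3],1]]' >/dev/null; python3 m1.py
python3 -m handwheel '[[[0,0,0],[0,0,0.3],1]]' >/dev/null; python3 m1.py
python3 -m handwheel '[[[0,0,0],[0,0,0.3],1]]' >/dev/null; python3 m1.py
python3 -m handwheel '[[[0,0,0],[0,0,0.3],1]]' >/dev/null; python3 m1.py
python3 -m handwheel '[[[0,0,0],[0,0,0.3],1]]' >/dev/null; python3 m1.py
python3 - <<'E'
from h import *
w,W=snap('wrist','w11'); t,T=snap('top','t11'); s,S=snap('side','s11')
o=np.zeros((300,800,3),np.uint8); o[:,:400]=cv2.resize(w,(400,300)); o[:232,400:]=cv2.resize(t[195:305,155:345],(400,232)); cv2.imwrite('pics/v11.png',o)
E
```

```text
33.9 0.18 | 32.1 0.192 | 30.3 0.194 | 28.5 0.226 | 26.7 0.179 | 24.9 0.211 | 23.1 0.195 | 21.3 0.164 |
```

View pics/v11.png

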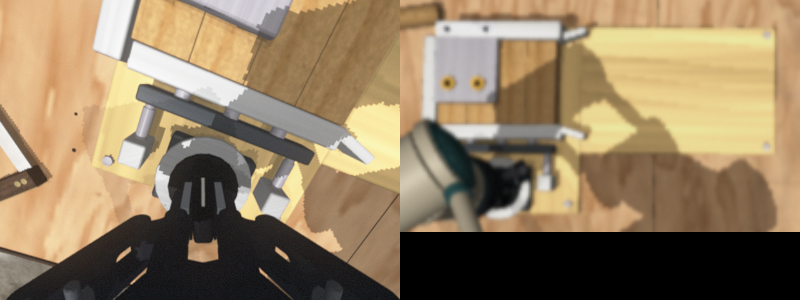

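The row sits home under the bush plate with the bar against the blocks. I'll fit the contact angle from the torque log.

```bash
python3 - <<'E'
import numpy as np
d=np.array("131.6 .135 107.6 .112 101.6 .157 95.6 .105 89.6 .136 83.6 .15 77.6 .101 74.7 .123 71.7 .119 68.7 .102 65.7 .155 62.7 .146 59.7 .155 56.7 .136 53.7 .125 51.9 .074 50.1 .158 48.3 .136 46.5 .146 44.7 .164 42.9 .169 41.1 .208 39.3 .187 37.5 .179 35.7 .144 33.9 .18 32.1 .192 30.3 .194 28.5 .226 26.7 .179 24.9 .211 23.1 .195 21.3 .164".split(),float).reshape(-1,2)
for c in range(35,75,2):
    b=d[:,0]>c; m=np.where(b,.12,.165+.055*np.radians(c-d[:,0])); e=d[:,1]-m; e2=e-e.mean()
    print(c,(e**2).sum().round(5),(e2**2).sum().round(5),e.mean().round(4))
E
```

```text
35 0.03854 0.02427 0.0208
37 0.03786 0.02604 0.0189
39 0.03408 0.02455 0.017
41 0.02958 0.02215 0.015
43 0.02071 0.01629 0.0116
45 0.01826 0.01531 0.0094
47 0.01755 0.01581 0.0073
49 0.01794 0.01712 0.005
51 0.01656 0.01632 0.0027
53 0.02307 0.02307 0.0003
55 0.02538 0.02522 -0.0022
57 0.02691 0.0262 -0.0046
59 0.02809 0.02698 -0.0058
61 0.02832 0.02601 -0.0084
63 0.02954 0.02558 -0.011
65 0.0313 0.02636 -0.0122
67 0.03212 0.02478 -0.0149
69 0.03793 0.02768 -0.0176
71 0.04048 0.02853 -0.019
73 0.04543 0.02971 -0.0218
```

Contact came at about φ = 47°, so I'll turn on to about φ = 2.5° and then release.

```bash
python3 -m handwheel '[[[0,0,0],[0,0,0.5],1],[[0,0,0],[0,0,0.5],1],[[0,0,0],[0,0,0.5],1],[[0,0,0],[0,0,0.5],1],[[0,0,0],[0,0,0.5],1],[[0,0,0],[0,0,0.5],1],[[0,0,0],[0,0,0.1],1]]' >/dev/null; python3 mz.py
python3 -m handwheel '[[[0,0,0],[0,0,0],1],[[0,0,0],[0,0,0],1],[[0,0,0],[0,0,0],0.6],[[0,0,0],[0,0,0],0.3],[[0,0,0],[0,0,0],0],[[0,0,0],[0,0,0],0],[[0,0,-10],[0,0,0],0],[[0,0,-30],[0,0,0],0],[[0,0,-45],[0,0,0],0],[[0,0,-45],[0,0,0],0],[[0,0,-30],[0,0,0],0],[[-40,0,0],[0,0,0],0],[[-40,0,0],[0,0,0],0],[[-40,0,0],[0,0,0],0],[[0,0,0],[0,0,0],0]]'
python3 - <<'E'
from h import *
w,W=snap('wrist','w12'); t,T=snap('top','t12'); s,S=snap('side','s12')
o=np.zeros((532,720,3),np.uint8); o[:300,:400]=cv2.resize(w,(400,300)); o[300:,:400]=cv2.resize(t[195:305,155:345],(400,232)); o[:300,400:700]=cv2.resize(s[130:230,260:360],(300,300));cv2.imwrite('pics/v12.png',o)
E
```

```text
phi 2.77 M [-0.733 -0.005  0.229] F [-0.  -5.   6.2] w 0.0129 p [0.4487 0.3682 0.0528] q6 2.093 t 77.075
clock: 78.95
position: [0.3256, 0.3629, 0.2131]
ee_rot: [-0.0, 1.0, 0.025, -0.0]
contact_force: [1.0, 0.0, -0.0]
width: 0.0427
gripper_force: 0.0
```

View pics/v12.png

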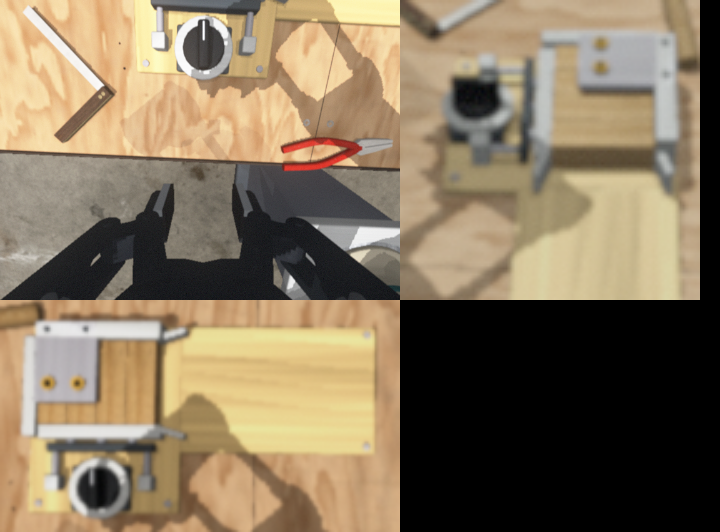

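The row is closed, flush with the stop and clamped. The knob stayed where I left it, and the last torque reading was 0.23 N m against about 0.21 expected.

```bash
python3 -c "
from rig import manip
print(manip.sign_off())"
```

```text
the job is handed in; nothing more can be done
None
```

The job is handed in: all four blocks are home against the stop as one closed row, and the clamp knob was turned about an eighth of a turn (44°) past where I judged the bar met the blocks. That contact point is good to about 3°, because the torque readings were noisy. Block 1 got knocked out of line on the bed, and I pushed it back before loading the row.

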